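Load and close up the glaze test kiln

TASK

Get the little test kiln ready to fire: stand every glaze test tile from the ware board upright on the chamber floor, none touching another, then swing the lid fully shut. Then take the pyrometer from its brick, slide the tip of its stem over the brick in the lid's window until it drops into the hidden hole, and push it down until its shoulder sits on the brick; set the vent's damper lever to the red 45-degree mark as well, and leave the kiln prop and the glaze jar where they are.

Things in the scene. Friction and masses are not known exactly. Their poses are not given: they have to be found in the camera images.
- kiln_floor (a point): Centre of the test kiln's chamber floor (x to the kiln's back, y to its left, z up). Steel-clad brick body 260 x 260 mm, fixed; rim 70 mm above this floor, 100 mm above the table; chamber 200 x 200 mm, open on top. A 22 mm lid post stands at its rear left corner; on its right side is a grey vent box (210 x 85 mm, as high as the rim) with a duct, hardly lower, to the back.
- lid (a joint): The kiln's lid, a 260 mm square brick slab in steel, 30 mm thick, its underside 3 mm above the rim. It swings level about the upright post: 0 rad = fully shut over the chamber (stop), growing as it swings clockwise (seen from above) out over the kiln's left side, up to 1.9. Stiff (about 6 N at the knob), stays where it is left.
- lid_hinge (a point): Point on the lid's upright swing axis, at the height of the lid's top face.
- lid_knob (a point): Centre of the upright wooden knob on the lid (26 mm diameter, 46 mm tall, its top 20 mm above this point, its foot on the lid 26 mm below it). Moves with the lid.
- port (a point): Centre of the 64 x 64 mm window in the lid's steel sheet, at the level of the bare lid brick seen in it (the steel stands 2 mm above the brick); axes = the lid's, z up. One 12 mm hole with a 1 mm chamfer is drilled right through the brick (28 mm thick). The brick was drilled by hand, so the hole's centre lies anywhere up to 13 mm either way in x and in y from this point; it is not measured and must be felt for. The brick does not move.
- damper (a joint): Red damper lever on top of the vent box, turning level about an upright pivot: 0 rad = shut, pointing to the kiln's front; growing anticlockwise seen from above, 1.57 (90 degrees) = full open, pointing to the kiln's right. A quadrant plate under it has black marks and a red mark at 45 degrees (0.785). Stays where it is left (about 2.5 N at the knob).
- damper_hinge (a point): Point on the damper lever's upright pivot axis.
- damper_knob (a point): Centre of the upright black knob at the end of the damper lever, 82 mm from the pivot (20 mm diameter; its top is 14 mm above this point, and the lever's flat arm, on which it stands, 17 mm below it). Moves with the lever.
- park_brick: White brick offcut 64 x 76 x 64 mm, fixed, origin at the centre of its underside, z up. A 12 mm hole, 55 mm deep, in the middle of its top; the pyrometer is parked in it.
- pyro_grip (a point): Stem pyrometer: centre of its orange handle, an upright cylinder 30 mm diameter, 46 mm tall, 90 g. Its z axis points up along the handle; it is parked upright in the brick offcut.
- pyro_shoulder (a point): Underside of the pyrometer's shoulder (26 mm diameter disc under the handle), 29 mm below the handle's centre: where the stem begins. Axes as the pyrometer's.
- pyro_tip (a point): Round tip of the pyrometer's steel stem: 6 mm diameter, 36 mm long below the shoulder, 65 mm below the handle's centre.
- ware_board: Plywood ware board 230 x 170 x 12 mm, fixed, origin at the centre of its underside; the test tiles stand on it.
- tile_a_mid (a point): Glaze test tile with blue glaze, an upside-down T: foot 40 (x) x 44 (y) x 10 mm, upright plate 40 mm wide (x), 8 mm thick (y), top 60 mm above its underside; 70 g. This point is in the middle of the plate, 30 mm above the underside; z up. Of the five tiles three to five are there; an absent one reads None.
- tile_b_mid (a point): Glaze test tile with green glaze, an upside-down T: foot 40 (x) x 44 (y) x 10 mm, upright plate 40 mm wide (x), 8 mm thick (y), top 60 mm above its underside; 70 g. This point is in the middle of the plate, 30 mm above the underside; z up. Of the five tiles three to five are there; an absent one reads None.
- tile_c_mid (a point): Glaze test tile with ochre yellow glaze, an upside-down T: foot 40 (x) x 44 (y) x 10 mm, upright plate 40 mm wide (x), 8 mm thick (y), top 60 mm above its underside; 70 g. This point is in the middle of the plate, 30 mm above the underside; z up. Of the five tiles three to five are there; an absent one reads None.
- tile_d_mid (a point): Glaze test tile with dark red glaze, an upside-down T: foot 40 (x) x 44 (y) x 10 mm, upright plate 40 mm wide (x), 8 mm thick (y), top 60 mm above its underside; 70 g. This point is in the middle of the plate, 30 mm above the underside; z up. Of the five tiles three to five are there; an absent one reads None.
- tile_e_mid (a point): Glaze test tile with off-white glaze, an upside-down T: foot 40 (x) x 44 (y) x 10 mm, upright plate 40 mm wide (x), 8 mm thick (y), top 60 mm above its underside; 70 g. This point is in the middle of the plate, 30 mm above the underside; z up. Of the five tiles three to five are there; an absent one reads None.
- prop: Bystander: pale kiln prop, cylinder 32 mm diameter, 45 mm tall, standing among the tiles on the board; origin at its underside.
- glaze_jar: Bystander: glaze jar 60 mm diameter, 85 mm tall; origin at its underside.
Things that resemble listed ones, but are neither listed nor needed, are in the scene too. What is shaped like the part that bears tile_e_mid but purple or turquoise is not meant.

How it is judged:
On the way, in this order (a step that is already met when the one before it is completed fails the run):
1. every tile there stands upright on the kiln's chamber floor, let go, none touching another (x of tile_a_mid in the frame of kiln_floor between -0.1 and 0.1 m and y of tile_a_mid in the frame of kiln_floor between -0.1 and 0.1 m and z of tile_a_mid in the frame of kiln_floor between 0.022 and 0.036 m and angle between each of tile_a_mid, tile_b_mid, tile_c_mid, tile_d_mid, tile_e_mid's own z axis and vertical below 0.15 rad and x of tile_b_mid in the frame of kiln_floor between -0.1 and 0.1 m and y of tile_b_mid in the frame of kiln_floor between -0.1 and 0.1 m and z of tile_b_mid in the frame of kiln_floor between 0.022 and 0.036 m and x of tile_c_mid in the frame of kiln_floor between -0.1 and 0.1 m and y of tile_c_mid in the frame of kiln_floor between -0.1 and 0.1 m and z of tile_c_mid in the frame of kiln_floor between 0.022 and 0.036 m and x of tile_d_mid in the frame of kiln_floor between -0.1 and 0.1 m and y of tile_d_mid in the frame of kiln_floor between -0.1 and 0.1 m and z of tile_d_mid in the frame of kiln_floor between 0.022 and 0.036 m and x of tile_e_mid in the frame of kiln_floor between -0.1 and 0.1 m and y of tile_e_mid in the frame of kiln_floor between -0.1 and 0.1 m and z of tile_e_mid in the frame of kiln_floor between 0.022 and 0.036 m and contact force between each of tile_a, the fingers and tile_b below 0.02 N and contact force between each of tile_a, tile_b, the fingers and tile_c below 0.02 N and contact force between each of tile_a, tile_b, tile_c, the fingers and tile_d below 0.02 N and contact force between each of tile_a, tile_b, tile_c, tile_d, the fingers and tile_e below 0.02 N and contact force between the fingers and tile_a below 0.02 N), for 0.3 s.
2. the lid is swung shut over them (value of joint lid below 0.05 rad and x of tile_a_mid in the frame of kiln_floor between -0.1 and 0.1 m and y of tile_a_mid in the frame of kiln_floor between -0.1 and 0.1 m and z of tile_a_mid in the frame of kiln_floor between 0.022 and 0.036 m and angle between each of tile_a_mid, tile_b_mid, tile_c_mid, tile_d_mid, tile_e_mid's own z axis and vertical below 0.15 rad and x of tile_b_mid in the frame of kiln_floor between -0.1 and 0.1 m and y of tile_b_mid in the frame of kiln_floor between -0.1 and 0.1 m and z of tile_b_mid in the frame of kiln_floor between 0.022 and 0.036 m and x of tile_c_mid in the frame of kiln_floor between -0.1 and 0.1 m and y of tile_c_mid in the frame of kiln_floor between -0.1 and 0.1 m and z of tile_c_mid in the frame of kiln_floor between 0.022 and 0.036 m and x of tile_d_mid in the frame of kiln_floor between -0.1 and 0.1 m and y of tile_d_mid in the frame of kiln_floor between -0.1 and 0.1 m and z of tile_d_mid in the frame of kiln_floor between 0.022 and 0.036 m and x of tile_e_mid in the frame of kiln_floor between -0.1 and 0.1 m and y of tile_e_mid in the frame of kiln_floor between -0.1 and 0.1 m and z of tile_e_mid in the frame of kiln_floor between 0.022 and 0.036 m), for 0.2 s.
3. the pyrometer's stem is in the hole in the lid, down to its shoulder (z of pyro_shoulder in the frame of port between -0.004 and 0.004 m and x of pyro_shoulder in the frame of port between -0.03 and 0.03 m and y of pyro_shoulder in the frame of port between -0.03 and 0.03 m and angle between pyro_shoulder's own z axis and vertical below 0.12 rad and value of joint lid below 0.05 rad), for 0.2 s.
At the end, for the whole second after the job is handed in: All tiles present stand upright (0.15 rad) on the chamber floor, lid shut (0.05 rad), pyrometer stem in the hole with its shoulder on the lid brick (4 mm, upright within 0.12 rad), damper lever at 45 degrees within 5, all released and at rest (all of step 3 and x of tile_a_mid in the frame of kiln_floor between -0.1 and 0.1 m and y of tile_a_mid in the frame of kiln_floor between -0.1 and 0.1 m and z of tile_a_mid in the frame of kiln_floor between 0.022 and 0.036 m and angle between each of tile_a_mid, tile_b_mid, tile_c_mid, tile_d_mid, tile_e_mid's own z axis and vertical below 0.15 rad and x of tile_b_mid in the frame of kiln_floor between -0.1 and 0.1 m and y of tile_b_mid in the frame of kiln_floor between -0.1 and 0.1 m and z of tile_b_mid in the frame of kiln_floor between 0.022 and 0.036 m and x of tile_c_mid in the frame of kiln_floor between -0.1 and 0.1 m and y of tile_c_mid in the frame of kiln_floor between -0.1 and 0.1 m and z of tile_c_mid in the frame of kiln_floor between 0.022 and 0.036 m and x of tile_d_mid in the frame of kiln_floor between -0.1 and 0.1 m and y of tile_d_mid in the frame of kiln_floor between -0.1 and 0.1 m and z of tile_d_mid in the frame of kiln_floor between 0.022 and 0.036 m and x of tile_e_mid in the frame of kiln_floor between -0.1 and 0.1 m and y of tile_e_mid in the frame of kiln_floor between -0.1 and 0.1 m and z of tile_e_mid in the frame of kiln_floor between 0.022 and 0.036 m and value of joint damper between 0.695 and 0.875 rad and linear speed of pyrometer below 0.02 m/s and velocity of joint each of lid, damper below 0.05 rad/s); the robot touches nothing.
It fails at once if the prop is pushed more than 80 mm from its place (distance of prop from where it was at the start of the episode above 0.08 m).
It fails at once if the glaze jar is pushed more than 25 mm from its place (distance of glaze_jar from where it was at the start of the episode above 0.025 m).
Of tile_a, tile_b, tile_c, tile_d, tile_e only 3 to 5 are there at a start; the rules pass over those that are not, and their reading is None.
At some moment in a run one of tile_a, tile_b, tile_c, tile_d, tile_e may be knocked a few centimetres aside while the robot is not near it.
It also fails if it takes over 210 s, if anything falls off the work surface, if the arm or the gripper's body presses on something with over 40 N, if the wrist force passes 120 N, or if a joint passes its speed limit or range.

ROBOT

A 7-joint arm with a two-finger parallel gripper is mounted at the origin on the work surface. World frame = base frame: x ahead of the robot, y to its left, z up, the work surface at z = 0. Lengths are in m, angles in rad, forces in N, time in s.
With the tool pointing down it reaches from about 0.4 to 0.925 m from the base axis. Payload 5.6 kg.
Tool frame: the origin (TCP) lies midway between the tips of the shut fingers; the grasp point (between the pads) lies 19 mm behind it (grasp_offset is the distance from the TCP to the grasp point, in m); z points along the fingers, y is the direction in which the jaws open and shut (so a half turn about z gives the same grasp; the last joint's range is limited). The gripper opens to 85 mm and grips with 20 to 120 N. Pads are 22 mm wide; open, the fingers measure 114 mm over their backs; the gripper's body (76 mm by 85 mm) begins 54 mm behind the grasp point. The pads swing forward as they close: fully open they stand 13 mm farther back than shut.
Start: joints at [-1.159, 0.468, -0.012, 1.603, 0.006, 1.071, -0.056], TCP at [0.286, 0.584, 0.231] pointing down, gripper open.
Joint ranges: [-2.53, 2.53], [-0.31, 2.02], [-1.57, 1.55], [0.28, 2.44], [-1.29, 4.43], [0.15, 1.84], [-2.92, 2.92]. Speed limits (rad/s): [2.57, 2.57, 3.14, 3.14, 3.14, 3.14, 3.14].

INTERFACE

Orientations are given as a unit quaternion [x, y, z, w].
In Python, from workcell import get_obs, snapshot, hand_in, regions_of, grasp_offset gives the robot as it stands. The module is installed in compiled form; this text tells all that it offers.
- The arm moves only by the tool servo_tool, never from a script. Its argument "motion" is a list of rows, each an object of numbers: "grip": the opening, from -1 (shut) to 1 (fully open), so that 0 is half open; "tx", "ty", "tz": the shift along the tool's x, y, z in m; "turn": the turn about the tool's z in rad. A call has exactly 8 rows; each row is the pose to reach, as a shift and turn from the pose commanded when the call began, along the tool's axes at that moment; what a row does not reach only later rows make up. A row lasts 1/8 s, in which the tool goes at most 62.5 mm and 10.7 degrees, less where a joint would pass 70% of its speed; a pose out of reach is approached as far as the arm can. A call with a gripper value outside its range is refused whole. The fingers move at their own pace and stop on an object; "newtons" is the grip in N (left out, the last holds). Time passes only in rows, so rows that repeat a pose let the fingers close, or fill a call up. It gives the time, the measured TCP pose, the force and the opening at its end, in the units of the state.
- get_obs(): the state, without advancing time (a new reading comes with each control period).
- snapshot(name): name is "side" or "top" or "wrist"; returns a dict with "img" (480x640x3 uint8, blue, green, red), "camera_matrix" (3x3 intrinsics, pixels), "extrinsics" (4x4, takes a point from camera to world coordinates); the wrist camera has in their place "hand_eye" (4x4, takes a point from camera to tool coordinates, whose origin is the TCP and whose axes are the flange's). Camera axes: x right, y down, z forward; pixel columns grow to the right and rows downward; lengths in m; the calibration is good to about 2 mm. A picture is of the moment at which its call begins: read the wrist's pose just before it. There is no depth.
- hand_in(): hands the job in, once; it reports no verdict.
Trained networks look in a picture, given as the dict that the camera call returned (one of the last four; its "shot" number tells which), for a name from the list of things; names that differ only in an ending like _2 or _b are one class to them, and where a whole thing is asked for, a point or a joint stands for the part that bears it (a point fixed in the world has none). Each returns a list of dicts, best first, with "conf" (0 to 1); they miss things now and then, are a little off and sometimes report something else, mostly with a low value. They report only what shows in the picture. A call takes as long as a camera call. They do not tell look-alikes from the thing itself.
- regions_of(picture, thing): "region" (480x640 bool, what is visible of it) and "box" ([centre column, centre row, width, height] in pixels, round what is visible of it).
The state is a dict: "time_s": time; "joint_pos": joint angles; "qvel": joint speeds; "tau": joint torques, N m; "eef_pos": TCP position; "tcp_rot": TCP orientation; "force": force on the tool from outside, world axes, zero at the start; "torque": the same for the moment, N m; "opening": finger opening in m.
Only numpy, scipy, OpenCV 4.12 (cv2) and the standard library are available. Lean on these libraries where they do the work, as an engineer would, in place of code of your own. Each camera call takes 0.05 s, during which the arm holds its last target. There are 200 camera calls.

## Working session

There is one attempt and no reset: what is moved stays moved. The work goes in short steps, Python scripts to look and compute and a tool call to move; the robot and the scene stay as the last step left them, time stands still between calls to the robot, and variables do not carry over. Pictures are saved under pics/ and viewed, about 12 in all and at most 16, crops included, and the job is handed in when it is done.

Besides the shell and the picture viewer there is one more tool, called in YAML: its name, and indented under it one key for each argument. servo_tool: Moves the arm, as the interface text tells. Its arguments: {"type":"object","properties":{"motion":{"type":"array"},"newtons":{"type":"number"}},"required":["motion"]}

```bash
mkdir -p pics; cat > h.py <<'E'
import numpy as np, cv2
from scipy.spatial.transform import Rotation as R
from workcell import get_obs, snapshot, hand_in, regions_of, grasp_offset
def shot(name):
    o=get_obs(); s=snapshot(name)
    if 'extrinsics' in s: s['T']=np.array(s['extrinsics'])
    else:
        T=np.eye(4);T[:3,:3]=R.from_quat(o['tcp_rot']).as_matrix();T[:3,3]=o['eef_pos'];s['T']=T@np.array(s['hand_eye'])
    return s
def px2w(s,u,v,z):
    K=np.array(s['camera_matrix']);T=s['T']
    d=T[:3,:3]@np.linalg.solve(K,[u,v,1.]);c=T[:3,3]
    return c+d*(z-c[2])/d[2]
def w2px(s,p):
    K=np.array(s['camera_matrix']);T=np.linalg.inv(s['T']);q=K@(T[:3,:3]@np.array(p)+T[:3,3]);return q[:2]/q[2]
E
python3 - <<'E'
from h import *
o=get_obs();print({k:np.round(v,3) for k,v in o.items()},grasp_offset)
for n in('top','side','wrist'):
    s=shot(n);cv2.imwrite(f'pics/{n}0.png',s['img']);print(n,np.round(s['T'],3).tolist(),np.round(s['camera_matrix'],1).tolist())
    if n=='top':
        for t in ['tile_a_mid','lid_knob','damper_knob','park_brick','pyro_grip','prop','glaze_jar','ware_board','lid']:
            print(t,[(round(r['conf'],2),np.round(r['box']).tolist()) for r in regions_of(s,t)])
E
```

```text
{'time_s': np.float64(0.0), 'joint_pos': array([-1.159,  0.468, -0.012,  1.604,  0.006,  1.071, -0.056]), 'qvel': array([-0.001,  0.   , -0.   ,  0.001, -0.   , -0.   , -0.001]), 'tau': array([ 0.0000e+00, -5.3240e+01,  2.2000e-02, -2.5131e+01,  1.1000e-02,
        8.0000e-03, -0.0000e+00]), 'eef_pos': array([0.285, 0.583, 0.23 ]), 'tcp_rot': array([ 0.225,  0.974, -0.001, -0.   ]), 'force': array([ 0.277, -0.082, -0.065]), 'torque': array([ 0.009, -0.019, -0.017]), 'opening': np.float64(0.085)} 0.0187
top [[-0.012, -0.995, 0.102, 0.301], [-1.0, 0.011, -0.011, -0.108], [0.01, -0.102, -0.995, 1.385], [0.0, 0.0, 0.0, 1.0]] [[540.9, 0.0, 316.8], [0.0, 540.9, 234.2], [0.0, 0.0, 1.0]]
tile_a_mid [(0.74, [411.0, 264.0, 22.0, 23.0]), (0.47, [416.0, 234.0, 109.0, 106.0])]
lid_knob [(0.43, [377.0, 150.0, 12.0, 12.0]), (0.16, [448.0, 223.0, 17.0, 14.0])]
damper_knob [(0.6, [313.0, 185.0, 11.0, 43.0])]
park_brick [(0.62, [374.0, 155.0, 34.0, 31.0]), (0.18, [117.0, 205.0, 125.0, 126.0])]
pyro_grip [(0.67, [375.0, 152.0, 13.0, 13.0])]
prop [(0.48, [449.0, 222.0, 20.0, 12.0])]
glaze_jar [(0.58, [345.0, 270.0, 23.0, 24.0]), (0.5, [374.0, 154.0, 33.0, 31.0]), (0.43, [414.0, 233.0, 110.0, 108.0])]
ware_board [(0.55, [414.0, 232.0, 105.0, 105.0])]
lid [(0.69, [117.0, 205.0, 122.0, 127.0]), (0.58, [203.0, 135.0, 294.0, 270.0])]
side [[0.942, -0.259, 0.211, 0.261], [-0.334, -0.701, 0.63, -0.696], [-0.015, -0.664, -0.747, 0.793], [0.0, 0.0, 0.0, 1.0]] [[453.8, 0.0, 318.0], [0.0, 453.8, 231.6], [0.0, 0.0, 1.0]]
wrist [[0.44, 0.85, 0.29, 0.211], [0.898, -0.417, -0.143, 0.622], [-0.001, 0.323, -0.946, 0.374], [0.0, 0.0, 0.0, 1.0]] [[330.6, 0.0, 323.8], [0.0, 330.6, 238.3], [0.0, 0.0, 1.0]]
```

```bash
python3 - <<'E'
import cv2
a=cv2.imread('pics/top0.png');cv2.imwrite('pics/top0c.png',cv2.resize(a[60:320,20:500],(800,433),interpolation=cv2.INTER_CUBIC))
E
```

```text
(no output)
```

View pics/top0.png

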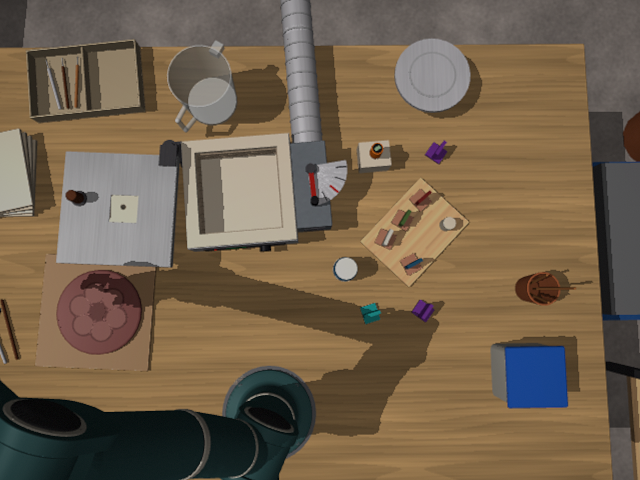

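View pics/side0.png

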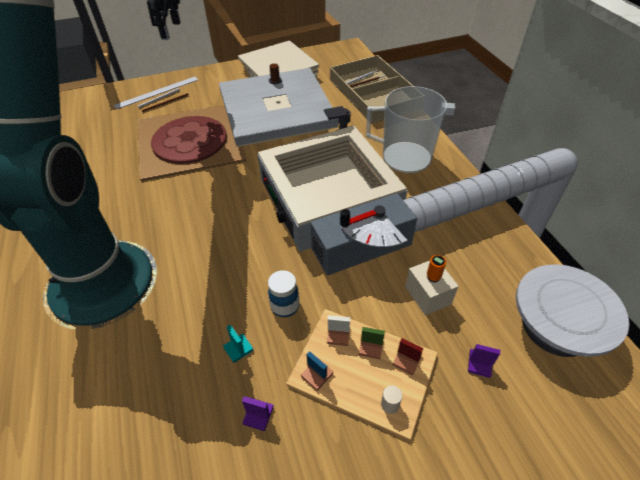

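```bash
python3 - <<'E'
import cv2
a=cv2.imread('pics/top0.png')
x=cv2.resize(a[170:295,350:480],None,fx=4.2,fy=4.2,interpolation=cv2.INTER_CUBIC)
y=cv2.resize(a[125:275,170:350],None,fx=3.5,fy=3.5,interpolation=cv2.INTER_CUBIC)
import numpy as np
y=y[:525,:]; c=np.zeros((525,800,3),np.uint8)
y=cv2.resize(a[130:260,175:350],None,fx=1,fy=1)
cv2.imwrite('pics/c1.png',x)
E
```

```text
(no output)
```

View pics/c1.png

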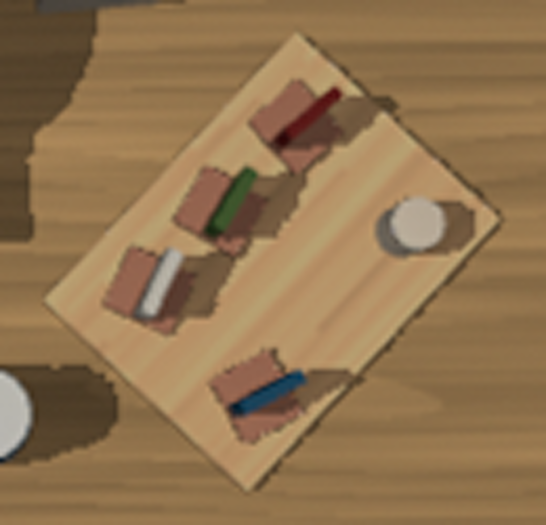

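```bash
cat >> h.py <<'E'
def go(x,y,z,yaw):
    """print shift/turn for tool TCP to world x,y,z, and tool-y axis direction = yaw (mod pi)"""
    o=get_obs();M=R.from_quat(o['tcp_rot']).as_matrix();p=np.array(o['eef_pos'])
    d=M.T@(np.array([x,y,z])-p)
    cur=np.arctan2(M[1,1],M[0,1]); dt=-(yaw-cur); dt=(dt+np.pi/2)%np.pi-np.pi/2
    print('t=%.2f'%o['time_s'],'tcp',np.round(p,4),'yawY %.3f'%cur,'q7 %.2f'%o['joint_pos'][6],'F',np.round(o['force'],1),'op %.4f'%o['opening'])
    print('  tx,ty,tz',np.round(d,4),'turn %.3f'%dt)
E
python3 - <<'E'
from h import *
s=shot('top')
T={'d':[(280,143),(339,93)],'b':[(213,233),(252,171)],'e':[(146,315),(177,254)],'a':[(232,411),(303,376)]}
for k,v in T.items():
    p=[px2w(s,350+u/4.2,170+w/4.2,.072) for u,w in v]; d=p[1]-p[0]
    print(k,np.round((p[0]+p[1])/2,3),'len %.3f'%np.linalg.norm(d),'yaw plate %.2f jaw %.2f'%(np.arctan2(d[1],d[0]),np.arctan2(d[1],d[0])-np.pi/2))
for n,u,v,z in [('kilnBL',184,143,.1),('kilnBR',291,135,.1),('kFL',187,248,.1),('kFR',298,243,.1),('post',170,153,.13),('lidknob',77,196,.18),('win',123,208,.131),('pyrotop',376,148,.14),('dknob',314,200,.13),('dpiv',312,169,.12),('jar',345,268,.085),('prop',449,223,.057)]:
    print(n,np.round(px2w(s,u,v,z),3))
E
```

```text
d [ 0.522 -0.387  0.072] len 0.046 yaw plate -0.88 jaw -2.45
b [ 0.473 -0.34   0.072] len 0.043 yaw plate -0.58 jaw -2.15
e [ 0.425 -0.297  0.072] len 0.040 yaw plate -0.49 jaw -2.06
a [ 0.361 -0.357  0.072] len 0.046 yaw plate -1.13 jaw -2.70
kilnBL [0.659 0.197 0.1  ]
kilnBR [ 0.676 -0.062  0.1  ]
kFL [0.403 0.187 0.1  ]
kFR [ 0.412 -0.077  0.1  ]
post [0.626 0.223 0.13 ]
lidknob [0.517 0.416 0.18 ]
win [0.496 0.33  0.131]
pyrotop [ 0.631 -0.263  0.14 ]
dknob [ 0.511 -0.116  0.13 ]
dpiv [ 0.587 -0.112  0.12 ]
jar [ 0.352 -0.189  0.085]
prop [ 0.462 -0.451  0.057]
```

servo_tool:
  motion:
    - {"tx": -0.405, "ty": -0.34, "tz": 0}
    - {"tx": -0.405, "ty": -0.34, "tz": 0}
    - {"tx": -0.405, "ty": -0.34, "tz": 0}
    - {"tx": -0.405, "ty": -0.34, "tz": 0}
    - {"tx": -0.405, "ty": -0.34, "tz": 0}
    - {"tx": -0.405, "ty": -0.34, "tz": 0}
    - {"tx": -0.405, "ty": -0.34, "tz": 0}
    - {"tx": -0.405, "ty": -0.34, "tz": 0}

```text
schema error: expected keys grip, tx, ty, tz, turn
```

```bash
python3 - <<'E'
from h import *
go(.44,-.34,.26,.9)
s=shot('wrist');cv2.imwrite('pics/w1.png',s['img']);np.savez('w1.npz',T=s['T'],camera_matrix=s['camera_matrix'])
E
```

```text
t=0.65 tcp [0.2856 0.5839 0.2313] yawY 1.116 q7 -0.06 F [-0.2 -0.2 -0.3] op 0.0851
  tx,ty,tz [-0.5446 -0.7621 -0.0287] turn 0.216
```

View pics/w1.png

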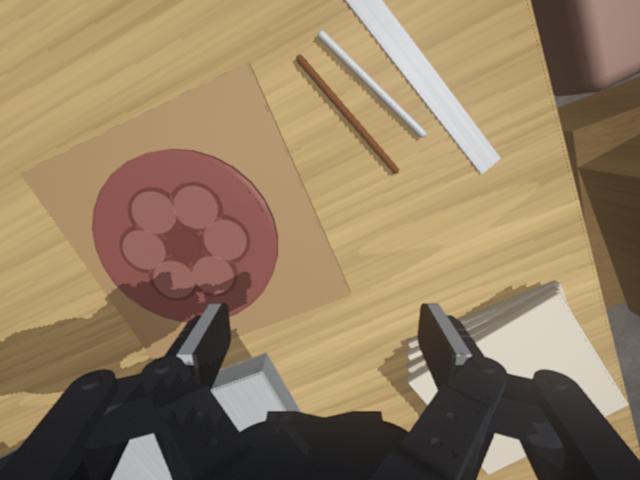

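servo_tool:
  motion:
    - {"grip": 1, "tx": -0.405, "ty": -0.34, "tz": -0.02, "turn": 0}
    - {"grip": 1, "tx": -0.405, "ty": -0.34, "tz": -0.02, "turn": 0}
    - {"grip": 1, "tx": -0.405, "ty": -0.34, "tz": -0.02, "turn": 0}
    - {"grip": 1, "tx": -0.405, "ty": -0.34, "tz": -0.02, "turn": 0}
    - {"grip": 1, "tx": -0.405, "ty": -0.34, "tz": -0.02, "turn": 0}
    - {"grip": 1, "tx": -0.405, "ty": -0.34, "tz": -0.02, "turn": 0}
    - {"grip": 1, "tx": -0.405, "ty": -0.34, "tz": -0.02, "turn": 0}
    - {"grip": 1, "tx": -0.405, "ty": -0.34, "tz": -0.02, "turn": 0}

```text
time_s: 1.7
eef_pos: [0.4889, 0.1254, 0.2508]
tcp_rot: [0.225, 0.974, 0.0, 0.001]
force: [0.1, 1.7, -0.4]
opening: 0.0852
```

```bash
python3 - <<'E'
from h import *
go(.425,-.30,.26,1.08)
s=shot('wrist');cv2.imwrite('pics/w1.png',s['img'])
E
```

```text
t=1.70 tcp [0.4889 0.1254 0.2508] yawY 1.116 q7 0.85 F [ 0.1  1.7 -0.4] op 0.0852
  tx,ty,tz [-0.1294 -0.4102 -0.0096] turn 0.036
```

servo_tool:
  motion:
    - {"grip": 1, "tx": -0.12, "ty": -0.39, "tz": -0.01, "turn": 0.04}
    - {"grip": 1, "tx": -0.12, "ty": -0.39, "tz": -0.01, "turn": 0.04}
    - {"grip": 1, "tx": -0.12, "ty": -0.39, "tz": -0.01, "turn": 0.04}
    - {"grip": 1, "tx": -0.12, "ty": -0.39, "tz": -0.01, "turn": 0.04}
    - {"grip": 1, "tx": -0.12, "ty": -0.39, "tz": -0.01, "turn": 0.04}
    - {"grip": 1, "tx": -0.12, "ty": -0.39, "tz": -0.01, "turn": 0.04}
    - {"grip": 1, "tx": -0.12, "ty": -0.39, "tz": -0.01, "turn": 0.04}
    - {"grip": 1, "tx": -0.12, "ty": -0.39, "tz": -0.01, "turn": 0.04}

```text
time_s: 2.75
eef_pos: [0.4237, -0.2785, 0.2605]
tcp_rot: [0.248, 0.969, -0.001, 0.0]
force: [-0.1, 0.4, 0.5]
opening: 0.0858
```

```bash
python3 - <<'E'
from h import *
go(.425,-.297,.26,1.08)
s=shot('wrist');cv2.imwrite('pics/w2.png',s['img']);np.savez('w2.npz',T=s['T'],camera_matrix=s['camera_matrix'])
for r in regions_of(s,'tile_a_mid'): print(round(r['conf'],2),np.round(r['box']).tolist())
E
```

```text
t=2.75 tcp [ 0.4237 -0.2785  0.2605] yawY 1.071 q7 1.71 F [-0.1  0.4  0.5] op 0.0858
  tx,ty,tz [-0.01   -0.0157  0.0005] turn -0.009
0.93 [240.0, 194.0, 47.0, 48.0]
0.44 [534.0, 240.0, 212.0, 444.0]
```

View pics/w2.png

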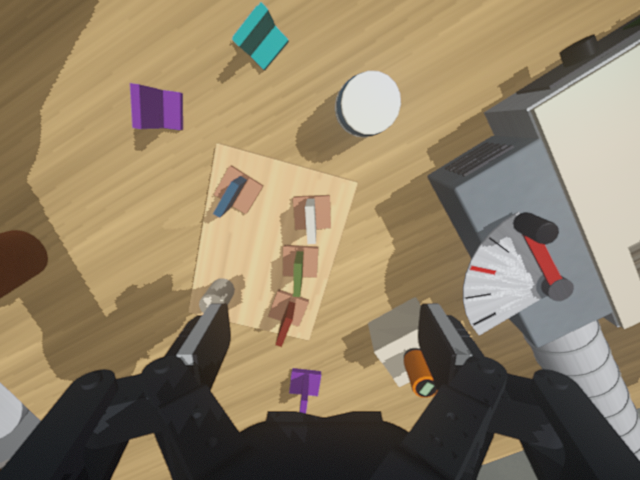

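```bash
python3 - <<'E'
from h import *
a=cv2.imread('pics/w2.png');cv2.imwrite('pics/w2c.png',cv2.resize(a[155:355,190:360],None,fx=3,fy=3,interpolation=cv2.INTER_CUBIC))
s=dict(np.load('w2.npz'));print(w2px(s,[.4237,-.2785,.072]),s['T'][:3,3])
for p in [(.425,-.297),(.473,-.34),(.522,-.387),(.361,-.357)]: print(w2px(s,[*p,.072]),w2px(s,[*p,.022]))
E
```

```text
[323.00985931 211.10241711] [ 0.3508177  -0.23700536  0.40329748]
[308.02195614 220.47946824] [309.99812784 208.94150017]
[295.62394294 275.36243293] [298.9274301  258.08677213]
[282.03552266 326.50177183] [286.66181402 304.48580518]
[225.3665864  194.51978844] [237.61048019 185.92973022]
```

View pics/w2c.png

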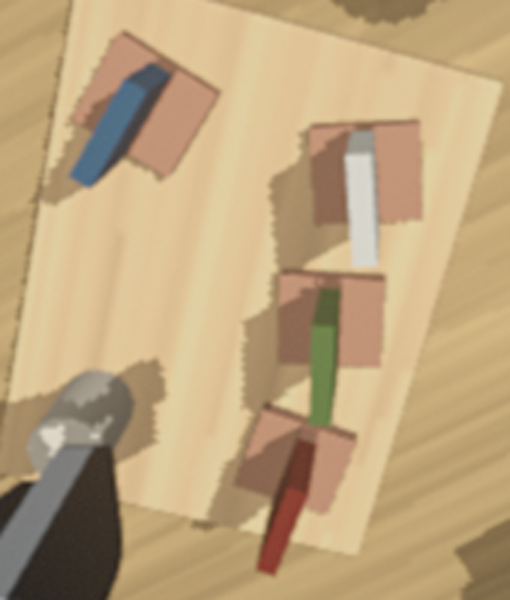

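```bash
cat >> h.py <<'E'
def tile(s,a,b,z=.072):
    p=[px2w(s,*q,z) for q in (a,b)];d=p[1]-p[0];y=(np.arctan2(d[1],d[0])+np.pi/2)%np.pi
    print('mid',np.round((p[0]+p[1])/2,4),'len %.3f'%np.linalg.norm(d),'jawyaw %.3f'%y);return (p[0]+p[1])/2,y
E
python3 - <<'E'
from h import *
s=dict(np.load('w2.npz'))
for k,a,b in [('e',(360,153),(366,266)),('b',(325,327),(320,425)),('d',(294,489),(267,574)),('a',(141,85),(83,183))]:
    m,y=tile(s,*[(190+u/3,155+v/3) for u,v in (a,b)]);print(k);go(m[0],m[1],.12,y)
E
```

```text
mid [ 0.431  -0.2968  0.072 ] len 0.041 jawyaw 1.108
e
t=2.85 tcp [ 0.4248 -0.2751  0.26  ] yawY 1.076 q7 1.71 F [0.1 0.5 0.5] op 0.0853
  tx,ty,tz [-0.0157 -0.0162  0.14  ] turn -0.032
mid [ 0.4795 -0.3414  0.072 ] len 0.040 jawyaw 0.997
b
t=2.85 tcp [ 0.4248 -0.2751  0.26  ] yawY 1.076 q7 1.71 F [0.1 0.5 0.5] op 0.0853
  tx,ty,tz [-0.0797 -0.0325  0.14  ] turn 0.079
mid [ 0.5297 -0.3897  0.072 ] len 0.041 jawyaw 0.768
d
t=2.85 tcp [ 0.4248 -0.2751  0.26  ] yawY 1.076 q7 1.71 F [0.1 0.5 0.5] op 0.0853
  tx,ty,tz [-0.1468 -0.0512  0.14  ] turn 0.308
mid [ 0.3665 -0.3585  0.072 ] len 0.041 jawyaw 0.474
a
t=2.85 tcp [ 0.4248 -0.2751  0.26  ] yawY 1.076 q7 1.71 F [0.1 0.5 0.5] op 0.0853
  tx,ty,tz [ 0.0116 -0.1012  0.14  ] turn 0.602
```

servo_tool:
  motion:
    - {"grip": 0.2, "tx": -0.014, "ty": -0.016, "tz": 0.05, "turn": -0.03}
    - {"grip": 0.2, "tx": -0.014, "ty": -0.016, "tz": 0.1, "turn": -0.03}
    - {"grip": 0.2, "tx": -0.014, "ty": -0.016, "tz": 0.14, "turn": -0.03}
    - {"grip": 0.2, "tx": -0.014, "ty": -0.016, "tz": 0.18, "turn": -0.03}
    - {"grip": 0.2, "tx": -0.014, "ty": -0.016, "tz": 0.21, "turn": -0.03}
    - {"grip": 0.2, "tx": -0.014, "ty": -0.016, "tz": 0.222, "turn": -0.03}
    - {"grip": 0.2, "tx": -0.014, "ty": -0.016, "tz": 0.222, "turn": -0.03}
    - {"grip": -1, "tx": -0.014, "ty": -0.016, "tz": 0.222, "turn": -0.03}
  newtons: 30

```text
time_s: 3.85
eef_pos: [0.4304, -0.2967, 0.0393]
tcp_rot: [0.23, 0.973, -0.0, 0.001]
force: [0.7, -0.2, 0.3]
opening: 0.0343
```

servo_tool:
  motion:
    - {"grip": -1, "tx": 0, "ty": 0, "tz": 0, "turn": 0}
    - {"grip": -1, "tx": 0, "ty": 0, "tz": 0, "turn": 0}
    - {"grip": -1, "tx": 0, "ty": 0, "tz": 0, "turn": 0}
    - {"grip": -1, "tx": 0, "ty": 0, "tz": -0.03, "turn": 0}
    - {"grip": -1, "tx": 0, "ty": 0, "tz": -0.07, "turn": 0}
    - {"grip": -1, "tx": 0, "ty": 0, "tz": -0.12, "turn": 0}
    - {"grip": -1, "tx": 0, "ty": 0, "tz": -0.17, "turn": 0}
    - {"grip": -1, "tx": 0, "ty": 0, "tz": -0.17, "turn": 0}

```text
time_s: 4.85
eef_pos: [0.4313, -0.298, 0.2119]
tcp_rot: [0.23, 0.973, -0.001, 0.004]
force: [0.7, 0.9, -1.3]
opening: 0.0075
```

```bash
python3 - <<'E'
from h import *
s=shot('top');a=cv2.cvtColor(s['img'],cv2.COLOR_BGR2GRAY)
cv2.imwrite('pics/k.png',cv2.resize(s['img'][130:260,165:350],None,fx=4.3,fy=4.3,interpolation=cv2.INTER_CUBIC))
go(.59,.105,.21,1.62)
E
```

```text
t=4.90 tcp [ 0.4301 -0.2968  0.2097] yawY 1.106 q7 1.84 F [-0.8  1.1 -1.1] op 0.0076
  tx,ty,tz [ 3.710e-02  4.309e-01 -1.000e-04] turn -0.514
```

View pics/k.png

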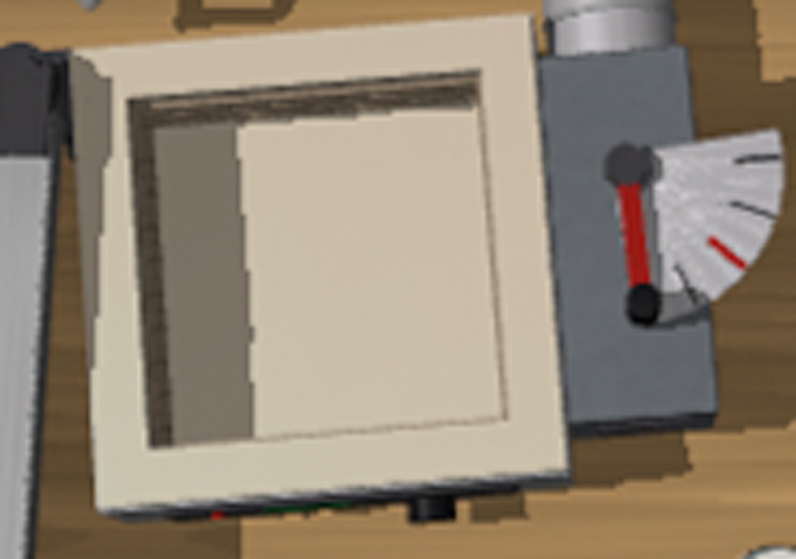

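```bash
python3 - <<'E'
from h import *
s=shot('top')
for Q in ([(70,52),(532,15),(567,472),(97,510)],[(127,99),(481,70),(508,420),(150,447)]):
    P=np.array([px2w(s,165+u/4.3,130+v/4.3,.1) for u,v in Q]);c=P.mean(0)
    ax=(P[0]+P[1]-P[2]-P[3])/2;ay=(P[0]+P[3]-P[1]-P[2])/2
    print(np.round(P[:,:2],3).tolist(),'c',np.round(c,4),np.linalg.norm(ax),np.linalg.norm(ay),np.arctan2(ax[1],ax[0]),np.arctan2(-ay[0],ay[1]))
yaw=np.mean([np.arctan2(ax[1],ax[0]),np.arctan2(-ay[0],ay[1])]);X=np.array([np.cos(yaw),np.sin(yaw)]);Y=np.array([-X[1],X[0]])
print('yaw',yaw)
for sx in(1,-1):
    for sy in (1,-1): p=c[:2]+.048*(sx*X+sy*Y);print(sx,sy,np.round(p,4))
p=c[:2]+.048*(X+Y)
go(p[0],p[1],.21,yaw+np.pi/2)
for q,z in [((630,165),.125),((645,303),.14),((727,252),.103)]: print(px2w(s,165+q[0]/4.3,130+q[1]/4.3,z))
E
```

```text
[[0.661, 0.204], [0.68, -0.057], [0.42, -0.074], [0.402, 0.185]] c [0.5407 0.0646 0.1   ] 0.26015255590026165 0.2608124724297819 0.0696522398644413 0.07166603662158244
[[0.634, 0.172], [0.648, -0.028], [0.449, -0.042], [0.436, 0.157]] c [0.542  0.0647 0.1   ] 0.19856597131989281 0.19925184328649465 0.07340290518979886 0.06990306465415434
yaw 0.07165298492197661
1 1 [0.5864 0.116 ]
1 -1 [0.5933 0.0203]
-1 1 [0.4907 0.1091]
-1 -1 [0.4975 0.0134]
t=4.95 tcp [ 0.4292 -0.2962  0.2081] yawY 1.106 q7 1.84 F [-0.4  0.1 -1.8] op 0.0073
  tx,ty,tz [ 0.0442  0.4389 -0.0016] turn -0.536
[ 0.58735119 -0.11104981  0.125     ]
[ 0.5077891  -0.11832193  0.14      ]
[ 0.54232311 -0.16479768  0.103     ]
```

servo_tool:
  motion:
    - {"grip": -1, "tx": 0.005, "ty": 0.05, "tz": -0.002, "turn": -0.1}
    - {"grip": -1, "tx": 0.01, "ty": 0.11, "tz": -0.002, "turn": -0.2}
    - {"grip": -1, "tx": 0.015, "ty": 0.17, "tz": -0.002, "turn": -0.3}
    - {"grip": -1, "tx": 0.02, "ty": 0.23, "tz": -0.002, "turn": -0.4}
    - {"grip": -1, "tx": 0.03, "ty": 0.29, "tz": -0.002, "turn": -0.5}
    - {"grip": -1, "tx": 0.04, "ty": 0.35, "tz": -0.002, "turn": -0.536}
    - {"grip": -1, "tx": 0.044, "ty": 0.4, "tz": -0.002, "turn": -0.536}
    - {"grip": -1, "tx": 0.044, "ty": 0.438, "tz": -0.002, "turn": -0.536}

```text
time_s: 5.95
eef_pos: [0.5854, 0.1173, 0.2077]
tcp_rot: [-0.037, 0.999, -0.0, -0.002]
force: [0.7, 0.2, -0.7]
opening: 0.0074
```

```bash
python3 - <<'E'
from h import *
go(.5864,.116,.0575,1.6424)
E
```

```text
t=5.95 tcp [0.5854 0.1173 0.2077] yawY 1.644 q7 1.50 F [ 0.7  0.2 -0.7] op 0.0074
  tx,ty,tz [-0.0015 -0.0014  0.1502] turn 0.002
```

servo_tool:
  motion:
    - {"grip": -1, "tx": 0, "ty": 0, "tz": 0.05, "turn": 0}
    - {"grip": -1, "tx": 0, "ty": 0, "tz": 0.1, "turn": 0}
    - {"grip": -1, "tx": 0, "ty": 0, "tz": 0.13, "turn": 0}
    - {"grip": -1, "tx": 0, "ty": 0, "tz": 0.145, "turn": 0}
    - {"grip": -1, "tx": 0, "ty": 0, "tz": 0.15, "turn": 0}
    - {"grip": -1, "tx": 0, "ty": 0, "tz": 0.15, "turn": 0}
    - {"grip": -0.5, "tx": 0, "ty": 0, "tz": 0.15, "turn": 0}
    - {"grip": -0.5, "tx": 0, "ty": 0, "tz": 0.15, "turn": 0}

```text
time_s: 6.95
eef_pos: [0.5871, 0.1149, 0.0614]
tcp_rot: [-0.036, 0.999, 0.0, 0.001]
force: [-0.5, 0.5, 0.2]
opening: 0.0213
```

servo_tool:
  motion:
    - {"grip": -0.5, "tx": 0, "ty": 0, "tz": 0, "turn": 0}
    - {"grip": -0.5, "tx": 0, "ty": 0, "tz": 0, "turn": 0}
    - {"grip": -0.5, "tx": 0, "ty": 0, "tz": -0.03, "turn": 0}
    - {"grip": -0.5, "tx": 0, "ty": 0, "tz": -0.07, "turn": 0}
    - {"grip": 0.2, "tx": 0, "ty": 0, "tz": -0.12, "turn": 0}
    - {"grip": 0.2, "tx": 0, "ty": 0, "tz": -0.15, "turn": 0}
    - {"grip": 0.2, "tx": 0, "ty": 0, "tz": -0.16, "turn": 0}
    - {"grip": 0.2, "tx": 0, "ty": 0, "tz": -0.16, "turn": 0}

```text
time_s: 7.95
eef_pos: [0.5862, 0.1147, 0.22]
tcp_rot: [-0.036, 0.999, 0.0, 0.0]
force: [-0.2, 0.4, -0.7]
opening: 0.0511
```

```bash
python3 - <<'E'
from h import *
go(.478,-.3414,.21,.997)
s=shot('top')
for r in regions_of(s,'tile_a_mid'): print(round(r['conf'],2),np.round(r['box']).tolist())
E
```

```text
t=7.95 tcp [0.5862 0.1147 0.22  ] yawY 1.642 q7 1.50 F [-0.2  0.4 -0.7] op 0.0511
  tx,ty,tz [ 0.1405 -0.4473  0.0099] turn 0.645
0.33 [98.0, 210.0, 86.0, 115.0]
```

servo_tool:
  motion:
    - {"grip": 0.2, "tx": 0.015, "ty": -0.055, "tz": -0.01, "turn": 0.1}
    - {"grip": 0.2, "tx": 0.035, "ty": -0.11, "tz": -0.02, "turn": 0.2}
    - {"grip": 0.2, "tx": 0.05, "ty": -0.17, "tz": -0.04, "turn": 0.3}
    - {"grip": 0.2, "tx": 0.07, "ty": -0.23, "tz": -0.04, "turn": 0.4}
    - {"grip": 0.2, "tx": 0.09, "ty": -0.29, "tz": -0.04, "turn": 0.5}
    - {"grip": 0.2, "tx": 0.11, "ty": -0.35, "tz": -0.04, "turn": 0.6}
    - {"grip": 0.2, "tx": 0.13, "ty": -0.4, "tz": -0.04, "turn": 0.645}
    - {"grip": 0.2, "tx": 0.14, "ty": -0.447, "tz": -0.04, "turn": 0.645}

```text
time_s: 9.05
eef_pos: [0.4766, -0.3431, 0.2587]
tcp_rot: [0.284, 0.959, -0.0, -0.001]
force: [1.1, 0.2, -1.0]
opening: 0.051
```

```bash
cat >> h.py <<'E'
RNG={'a':(95,125),'b':(40,80),'d':(-8,6)}
def look(name,save):
    s=shot(name);cv2.imwrite(f'pics/{save}.png',s['img']);return s
def top_face(s,k,z=.072,near=None):
    """colour segmentation of a tile's bright top face: hue range + brightness; returns mid,yaw"""
    hsv=cv2.cvtColor(s['img'],cv2.COLOR_BGR2HSV);h=hsv[...,0].astype(int);h[h>170]-=180
    lo,hi=RNG[k];m=((h>=lo)&(h<=hi)&(hsv[...,1]>110)).astype(np.uint8)
    if near is not None:
        w=np.zeros_like(m);u=w2px(s,[*near,z]);cv2.circle(w,tuple(int(i) for i in u),45,1,-1);m&=w
    v=hsv[...,2];t=np.percentile(v[m>0],70) if m.any() else 0
    m2=(m>0)&(v>.8*t)
    n,l,st,_=cv2.connectedComponentsWithStats(m2.astype(np.uint8));
    if n<2: print('none');return
    i=1+np.argmax(st[1:,4]);ys,xs=np.where(l==i)
    (c,wh,an)=cv2.minAreaRect(np.c_[xs,ys].astype(np.float32));print('rect',np.round(c,1),np.round(wh,1),st[i,4])
    B=cv2.boxPoints((c,wh,an));e=[(B[i]+B[(i+1)%4])/2 for i in range(4)]
    a,b=(e[0],e[2]) if np.linalg.norm(e[0]-e[2])>np.linalg.norm(e[1]-e[3]) else (e[1],e[3])
    return tile(s,a,b,z)
E
python3 - <<'E'
from h import *
s=look('wrist','w3')
for k,n in (('b',(.478,-.341)),('d',(.528,-.39)),('a',(.365,-.358))):
    print(k);r=top_face(s,k,near=n)
    if r: go(r[0][0],r[0][1],.038,r[1])
E
```

```text
b
rect [327.8 226.4] [3.2 0.6] 4
mid [ 0.492  -0.3473  0.072 ] len 0.003 jawyaw 1.306
t=9.10 tcp [ 0.4743 -0.3501  0.2591] yawY 0.988 q7 1.77 F [-1.5 -5.3  1.8] op 0.0511
  tx,ty,tz [-0.0131  0.0134  0.2211] turn -0.318
d
rect [313.9 272.8] [ 7.3 33.2] 227
mid [ 0.5283 -0.389   0.072 ] len 0.039 jawyaw 0.689
t=9.10 tcp [ 0.4743 -0.3501  0.2591] yawY 0.988 q7 1.77 F [-1.5 -5.3  1.8] op 0.0511
  tx,ty,tz [-0.0664 -0.0014  0.2212] turn 0.299
a
rect [250. 105.] [0. 0.] 1
mid [ 0.354  -0.3441  0.072 ] len 0.000 jawyaw 1.571
t=9.10 tcp [ 0.4743 -0.3501  0.2591] yawY 0.988 q7 1.77 F [-1.5 -5.3  1.8] op 0.0511
  tx,ty,tz [ 0.1038 -0.0598  0.2215] turn -0.583
```

View pics/w3.png

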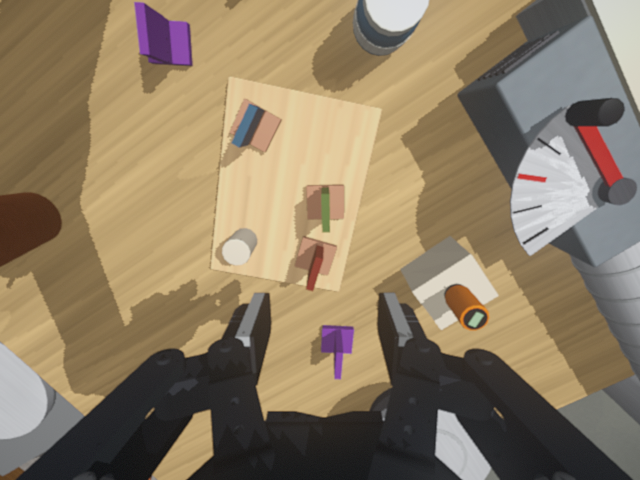

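```bash
sed -i 's/hsv\[...,1\]>110/hsv[...,1]>70/' h.py; python3 - <<'E'
from h import *
s=look('wrist','w4')
a=cv2.cvtColor(s['img'],cv2.COLOR_BGR2HSV);print(a[215,320:332].tolist(),a[125,240:260].tolist())
for k,n in (('b',(.478,-.341)),('d',(.528,-.39)),('a',(.365,-.358))):
    print(k);r=top_face(s,k,near=n)
    if r: go(r[0][0],r[0][1],.038,r[1])
E
```

```text
[[12, 108, 147], [12, 105, 146], [12, 108, 147], [11, 107, 146], [11, 106, 147], [11, 107, 146], [11, 106, 147], [11, 108, 147], [13, 106, 144], [25, 100, 128], [38, 107, 131], [40, 110, 134]] [[11, 94, 198], [11, 95, 199], [11, 95, 198], [12, 100, 184], [12, 104, 160], [8, 58, 133], [108, 44, 127], [103, 96, 138], [103, 103, 138], [103, 99, 139], [102, 98, 138], [102, 98, 138], [103, 98, 138], [102, 99, 139], [102, 97, 139], [103, 93, 134], [106, 67, 111], [132, 16, 82], [7, 29, 79], [4, 23, 78]]
b
rect [333.5 209.5] [35.  5.] 89
mid [ 0.4781 -0.341   0.072 ] len 0.037 jawyaw 0.996
t=9.15 tcp [ 0.475  -0.3471  0.2589] yawY 0.988 q7 1.77 F [ 0.2 -0.2 -0.5] op 0.0512
  tx,ty,tz [0.0006 0.0078 0.2209] turn -0.008
d
rect [321.8 270.6] [ 7.1 33.5] 226
mid [ 0.5284 -0.389   0.072 ] len 0.040 jawyaw 0.704
t=9.15 tcp [ 0.475  -0.3471  0.2589] yawY 0.988 q7 1.77 F [ 0.2 -0.2 -0.5] op 0.0512
  tx,ty,tz [-0.0679 -0.0046  0.2208] turn 0.284
a
rect [252.1 122.9] [ 8.5 42.5] 356
mid [ 0.3653 -0.3596  0.072 ] len 0.039 jawyaw 0.482
t=9.15 tcp [ 0.475  -0.3471  0.2589] yawY 0.988 q7 1.77 F [ 0.2 -0.2 -0.5] op 0.0512
  tx,ty,tz [ 0.0845 -0.0699  0.2213] turn 0.506
```

servo_tool:
  motion:
    - {"grip": 0.2, "tx": 0, "ty": 0.002, "tz": 0.03, "turn": 0}
    - {"grip": 0.2, "tx": 0, "ty": 0.002, "tz": 0.08, "turn": 0}
    - {"grip": 0.2, "tx": 0, "ty": 0.002, "tz": 0.13, "turn": 0}
    - {"grip": 0.2, "tx": 0, "ty": 0.002, "tz": 0.18, "turn": 0}
    - {"grip": 0.2, "tx": 0, "ty": 0.002, "tz": 0.21, "turn": 0}
    - {"grip": 0.2, "tx": 0, "ty": 0.002, "tz": 0.221, "turn": 0}
    - {"grip": 0.2, "tx": 0, "ty": 0.002, "tz": 0.221, "turn": 0}
    - {"grip": -1, "tx": 0, "ty": 0.002, "tz": 0.221, "turn": 0}
  newtons: 30

```text
time_s: 10.15
eef_pos: [0.4804, -0.3399, 0.0403]
tcp_rot: [0.283, 0.959, -0.0, 0.001]
force: [0.1, -0.1, 0.5]
opening: 0.0342
```

servo_tool:
  motion:
    - {"grip": -1, "tx": 0, "ty": 0, "tz": 0, "turn": 0}
    - {"grip": -1, "tx": 0, "ty": 0, "tz": 0, "turn": 0}
    - {"grip": -1, "tx": 0, "ty": 0, "tz": 0, "turn": 0}
    - {"grip": -1, "tx": 0, "ty": 0, "tz": -0.03, "turn": 0}
    - {"grip": -1, "tx": 0, "ty": 0, "tz": -0.07, "turn": 0}
    - {"grip": -1, "tx": 0, "ty": 0, "tz": -0.12, "turn": 0}
    - {"grip": -1, "tx": 0, "ty": 0, "tz": -0.17, "turn": 0}
    - {"grip": -1, "tx": 0, "ty": 0, "tz": -0.17, "turn": 0}

```text
time_s: 11.15
eef_pos: [0.4815, -0.341, 0.2134]
tcp_rot: [0.283, 0.959, -0.001, 0.004]
force: [-0.4, 0.9, -0.3]
opening: 0.0074
```

```bash
python3 - <<'E'
from h import *
go(.5933,.0203,.21,1.6424)
E
```

```text
t=11.15 tcp [ 0.4815 -0.341   0.2134] yawY 0.997 q7 1.80 F [-0.4  0.9 -0.3] op 0.0074
  tx,ty,tz [0.1023 0.3641 0.003 ] turn -0.646
```

servo_tool:
  motion:
    - {"grip": -1, "tx": 0.015, "ty": 0.055, "tz": 0, "turn": -0.1}
    - {"grip": -1, "tx": 0.03, "ty": 0.11, "tz": 0, "turn": -0.2}
    - {"grip": -1, "tx": 0.045, "ty": 0.17, "tz": 0, "turn": -0.3}
    - {"grip": -1, "tx": 0.06, "ty": 0.22, "tz": 0, "turn": -0.4}
    - {"grip": -1, "tx": 0.08, "ty": 0.28, "tz": 0, "turn": -0.5}
    - {"grip": -1, "tx": 0.09, "ty": 0.33, "tz": 0, "turn": -0.6}
    - {"grip": -1, "tx": 0.102, "ty": 0.364, "tz": 0, "turn": -0.646}
    - {"grip": -1, "tx": 0.102, "ty": 0.364, "tz": 0, "turn": -0.646}

```text
time_s: 12.15
eef_pos: [0.591, 0.0259, 0.2075]
tcp_rot: [-0.039, 0.999, 0.001, -0.001]
force: [0.5, -1.0, -1.5]
opening: 0.0078
```

```bash
python3 - <<'E'
from h import *
go(.5933,.0203,.058,1.6424)
E
```

```text
t=12.15 tcp [0.591  0.0259 0.2075] yawY 1.649 q7 1.69 F [ 0.5 -1.  -1.5] op 0.0078
  tx,ty,tz [-0.0022 -0.006   0.1495] turn 0.007
```

servo_tool:
  motion:
    - {"grip": -1, "tx": -0.001, "ty": -0.002, "tz": 0.05, "turn": 0}
    - {"grip": -1, "tx": -0.001, "ty": -0.002, "tz": 0.1, "turn": 0}
    - {"grip": -1, "tx": -0.001, "ty": -0.002, "tz": 0.13, "turn": 0}
    - {"grip": -1, "tx": -0.001, "ty": -0.002, "tz": 0.148, "turn": 0}
    - {"grip": -1, "tx": -0.001, "ty": -0.002, "tz": 0.152, "turn": 0}
    - {"grip": -1, "tx": -0.001, "ty": -0.002, "tz": 0.152, "turn": 0}
    - {"grip": -0.5, "tx": -0.001, "ty": -0.002, "tz": 0.152, "turn": 0}
    - {"grip": -0.5, "tx": -0.001, "ty": -0.002, "tz": 0.152, "turn": 0}

```text
time_s: 13.15
eef_pos: [0.593, 0.0195, 0.0574]
tcp_rot: [-0.036, 0.999, 0.0, 0.0]
force: [0.2, 0.2, 0.0]
opening: 0.0213
```

servo_tool:
  motion:
    - {"grip": -0.5, "tx": 0, "ty": 0, "tz": 0, "turn": 0}
    - {"grip": -0.5, "tx": 0, "ty": 0, "tz": 0, "turn": 0}
    - {"grip": -0.5, "tx": 0, "ty": 0, "tz": -0.03, "turn": 0}
    - {"grip": -0.5, "tx": 0, "ty": 0, "tz": -0.07, "turn": 0}
    - {"grip": 0.2, "tx": 0, "ty": 0, "tz": -0.12, "turn": 0}
    - {"grip": 0.2, "tx": 0, "ty": 0, "tz": -0.15, "turn": 0}
    - {"grip": 0.2, "tx": 0, "ty": 0, "tz": -0.16, "turn": 0}
    - {"grip": 0.2, "tx": 0, "ty": 0, "tz": -0.16, "turn": 0}

```text
time_s: 14.15
eef_pos: [0.5925, 0.0198, 0.2169]
tcp_rot: [-0.036, 0.999, 0.0, 0.0]
force: [-1.4, -0.4, -0.5]
opening: 0.051
```

```bash
python3 - <<'E'
from h import *
go(.528,-.389,.26,.74)
E
```

```text
t=14.15 tcp [0.5925 0.0198 0.2169] yawY 1.643 q7 1.69 F [-1.4 -0.4 -0.5] op 0.0510
  tx,ty,tz [ 0.0939 -0.4031 -0.0431] turn 0.903
```

servo_tool:
  motion:
    - {"grip": 0.2, "tx": 0.01, "ty": -0.05, "tz": -0.02, "turn": 0.15}
    - {"grip": 0.2, "tx": 0.025, "ty": -0.11, "tz": -0.04, "turn": 0.3}
    - {"grip": 0.2, "tx": 0.04, "ty": -0.17, "tz": -0.043, "turn": 0.45}
    - {"grip": 0.2, "tx": 0.055, "ty": -0.23, "tz": -0.043, "turn": 0.6}
    - {"grip": 0.2, "tx": 0.07, "ty": -0.29, "tz": -0.043, "turn": 0.75}
    - {"grip": 0.2, "tx": 0.08, "ty": -0.35, "tz": -0.043, "turn": 0.88}
    - {"grip": 0.2, "tx": 0.094, "ty": -0.403, "tz": -0.043, "turn": 0.903}
    - {"grip": 0.2, "tx": 0.094, "ty": -0.403, "tz": -0.043, "turn": 0.903}

```text
time_s: 15.15
eef_pos: [0.5239, -0.3944, 0.2579]
tcp_rot: [0.408, 0.913, -0.002, -0.002]
force: [-0.3, 0.3, -0.4]
opening: 0.0511
```

```bash
python3 - <<'E'
from h import *
s=shot('wrist');s=look('wrist','w5')
for k,n in (('d',(.528,-.39)),('a',(.365,-.358))):
    print(k);r=top_face(s,k,near=n)
    if r: go(r[0][0],r[0][1],.04,r[1])
E
```

```text
d
rect [327.1 212.6] [ 6.9 37. ] 240
mid [ 0.5286 -0.3889  0.072 ] len 0.039 jawyaw 0.672
t=15.25 tcp [ 0.5271 -0.389   0.2579] yawY 0.738 q7 1.59 F [1.1 1.1 0.4] op 0.0515
  tx,ty,tz [-0.0017  0.0014  0.2179] turn 0.066
a
rect [214.5  70.6] [ 8.5 47.1] 400
mid [ 0.3654 -0.3596  0.072 ] len 0.039 jawyaw 0.485
t=15.25 tcp [ 0.5271 -0.389   0.2579] yawY 0.738 q7 1.59 F [1.1 1.1 0.4] op 0.0515
  tx,ty,tz [ 0.1298 -0.0996  0.2185] turn 0.254
```

servo_tool:
  motion:
    - {"grip": 0.2, "tx": -0.002, "ty": 0.001, "tz": 0.03, "turn": 0.03}
    - {"grip": 0.2, "tx": -0.002, "ty": 0.001, "tz": 0.08, "turn": 0.03}
    - {"grip": 0.2, "tx": -0.002, "ty": 0.001, "tz": 0.13, "turn": 0.03}
    - {"grip": 0.2, "tx": -0.002, "ty": 0.001, "tz": 0.18, "turn": 0.03}
    - {"grip": 0.2, "tx": -0.002, "ty": 0.001, "tz": 0.208, "turn": 0.03}
    - {"grip": 0.2, "tx": -0.002, "ty": 0.001, "tz": 0.219, "turn": 0.03}
    - {"grip": 0.2, "tx": -0.002, "ty": 0.001, "tz": 0.219, "turn": 0.03}
    - {"grip": -1, "tx": -0.002, "ty": 0.001, "tz": 0.219, "turn": 0.03}
  newtons: 30

```text
time_s: 16.25
eef_pos: [0.5311, -0.3902, 0.0426]
tcp_rot: [0.417, 0.909, -0.0, 0.001]
force: [0.0, -0.7, -0.4]
opening: 0.0343
```

servo_tool:
  motion:
    - {"grip": -1, "tx": 0, "ty": 0, "tz": 0, "turn": 0}
    - {"grip": -1, "tx": 0, "ty": 0, "tz": 0, "turn": 0}
    - {"grip": -1, "tx": 0, "ty": 0, "tz": 0, "turn": 0}
    - {"grip": -1, "tx": 0, "ty": 0, "tz": -0.03, "turn": 0}
    - {"grip": -1, "tx": 0, "ty": 0, "tz": -0.07, "turn": 0}
    - {"grip": -1, "tx": 0, "ty": 0, "tz": -0.12, "turn": 0}
    - {"grip": -1, "tx": 0, "ty": 0, "tz": -0.17, "turn": 0}
    - {"grip": -1, "tx": 0, "ty": 0, "tz": -0.17, "turn": 0}

```text
time_s: 17.25
eef_pos: [0.5318, -0.3917, 0.2158]
tcp_rot: [0.417, 0.909, -0.0, 0.004]
force: [1.2, 0.0, -0.9]
opening: 0.0075
```

```bash
python3 - <<'E'
from h import *
go(.4907,.1091,.21,1.6424)
E
```

```text
t=17.25 tcp [ 0.5318 -0.3917  0.2158] yawY 0.710 q7 1.59 F [ 1.2  0.  -0.9] op 0.0075
  tx,ty,tz [0.4067 0.2952 0.0034] turn -0.933
```

servo_tool:
  motion:
    - {"grip": -1, "tx": 0.407, "ty": 0.295, "tz": 0, "turn": -0.933}
    - {"grip": -1, "tx": 0.407, "ty": 0.295, "tz": 0, "turn": -0.933}
    - {"grip": -1, "tx": 0.407, "ty": 0.295, "tz": 0, "turn": -0.933}
    - {"grip": -1, "tx": 0.407, "ty": 0.295, "tz": 0, "turn": -0.933}
    - {"grip": -1, "tx": 0.407, "ty": 0.295, "tz": 0, "turn": -0.933}
    - {"grip": -1, "tx": 0.407, "ty": 0.295, "tz": 0, "turn": -0.933}
    - {"grip": -1, "tx": 0.407, "ty": 0.295, "tz": 0, "turn": -0.933}
    - {"grip": -1, "tx": 0.407, "ty": 0.295, "tz": 0, "turn": -0.933}

```text
time_s: 18.25
eef_pos: [0.4876, 0.1103, 0.2104]
tcp_rot: [-0.036, 0.999, -0.0, -0.001]
force: [1.3, 0.0, -1.0]
opening: 0.0077
```

```bash
python3 - <<'E'
from h import *
snapshot('top');snapshot('top')
go(.4907,.1091,.059,1.6424)
E
```

```text
t=18.35 tcp [0.4867 0.1162 0.2101] yawY 1.655 q7 1.44 F [ 0.6 -0.5 -0.8] op 0.0074
  tx,ty,tz [-0.0037 -0.0078  0.151 ] turn 0.012
```

servo_tool:
  motion:
    - {"grip": -1, "tx": -0.002, "ty": -0.004, "tz": 0.05, "turn": 0}
    - {"grip": -1, "tx": -0.002, "ty": -0.004, "tz": 0.1, "turn": 0}
    - {"grip": -1, "tx": -0.002, "ty": -0.004, "tz": 0.13, "turn": 0}
    - {"grip": -1, "tx": -0.002, "ty": -0.004, "tz": 0.147, "turn": 0}
    - {"grip": -1, "tx": -0.002, "ty": -0.004, "tz": 0.151, "turn": 0}
    - {"grip": -1, "tx": -0.002, "ty": -0.004, "tz": 0.151, "turn": 0}
    - {"grip": -0.5, "tx": -0.002, "ty": -0.004, "tz": 0.151, "turn": 0}
    - {"grip": -0.5, "tx": -0.002, "ty": -0.004, "tz": 0.151, "turn": 0}

```text
time_s: 19.35
eef_pos: [0.4914, 0.1047, 0.0606]
tcp_rot: [-0.036, 0.999, 0.0, 0.001]
force: [-0.3, 0.1, 0.5]
opening: 0.0215
```

servo_tool:
  motion:
    - {"grip": -0.5, "tx": 0, "ty": 0, "tz": 0, "turn": 0}
    - {"grip": -0.5, "tx": 0, "ty": 0, "tz": 0, "turn": 0}
    - {"grip": -0.5, "tx": 0, "ty": 0, "tz": -0.03, "turn": 0}
    - {"grip": -0.5, "tx": 0, "ty": 0, "tz": -0.07, "turn": 0}
    - {"grip": 0.2, "tx": 0, "ty": 0, "tz": -0.12, "turn": 0}
    - {"grip": 0.2, "tx": 0, "ty": 0, "tz": -0.15, "turn": 0}
    - {"grip": 0.2, "tx": 0, "ty": 0, "tz": -0.16, "turn": 0}
    - {"grip": 0.2, "tx": 0, "ty": 0, "tz": -0.16, "turn": 0}

```text
time_s: 20.35
eef_pos: [0.4909, 0.1046, 0.22]
tcp_rot: [-0.036, 0.999, 0.0, 0.0]
force: [-0.3, -0.8, -0.0]
opening: 0.051
```

```bash
python3 - <<'E'
from h import *
go(.3655,-.359,.26,.48)
E
```

```text
t=20.35 tcp [0.4909 0.1046 0.22  ] yawY 1.643 q7 1.45 F [-0.3 -0.8 -0. ] op 0.0510
  tx,ty,tz [ 0.1585 -0.4534 -0.0401] turn 1.163
```

servo_tool:
  motion:
    - {"grip": 0.2, "tx": 0.018, "ty": -0.05, "tz": -0.03, "turn": 0.17}
    - {"grip": 0.2, "tx": 0.039, "ty": -0.11, "tz": -0.04, "turn": 0.34}
    - {"grip": 0.2, "tx": 0.06, "ty": -0.17, "tz": -0.04, "turn": 0.51}
    - {"grip": 0.2, "tx": 0.08, "ty": -0.23, "tz": -0.04, "turn": 0.68}
    - {"grip": 0.2, "tx": 0.1, "ty": -0.29, "tz": -0.04, "turn": 0.85}
    - {"grip": 0.2, "tx": 0.122, "ty": -0.35, "tz": -0.04, "turn": 1.02}
    - {"grip": 0.2, "tx": 0.143, "ty": -0.41, "tz": -0.04, "turn": 1.163}
    - {"grip": 0.2, "tx": 0.158, "ty": -0.453, "tz": -0.04, "turn": 1.163}

```text
time_s: 21.35
eef_pos: [0.3645, -0.3603, 0.2587]
tcp_rot: [0.52, 0.854, -0.0, -0.001]
force: [1.4, 0.2, 0.6]
opening: 0.0512
```

```bash
python3 - <<'E'
from h import *
s=shot('wrist');s=shot('wrist');s=look('wrist','w6')
for k,n in (('a',(.365,-.358)),):
    print(k);r=top_face(s,k,near=n)
    if r: go(r[0][0],r[0][1],.04,r[1])
E
```

```text
a
rect [328.  208.5] [37.  6.] 247
mid [ 0.3643 -0.3592  0.072 ] len 0.039 jawyaw 0.473
t=21.50 tcp [ 0.3637 -0.3608  0.2586] yawY 0.474 q7 1.40 F [ 0.9  0.5 -0.2] op 0.0513
  tx,ty,tz [0.0008 0.0021 0.2186] turn 0.000
```

servo_tool:
  motion:
    - {"grip": 0.2, "tx": 0, "ty": 0.001, "tz": 0.03, "turn": 0}
    - {"grip": 0.2, "tx": 0, "ty": 0.001, "tz": 0.08, "turn": 0}
    - {"grip": 0.2, "tx": 0, "ty": 0.001, "tz": 0.13, "turn": 0}
    - {"grip": 0.2, "tx": 0, "ty": 0.001, "tz": 0.18, "turn": 0}
    - {"grip": 0.2, "tx": 0, "ty": 0.001, "tz": 0.208, "turn": 0}
    - {"grip": 0.2, "tx": 0, "ty": 0.001, "tz": 0.219, "turn": 0}
    - {"grip": 0.2, "tx": 0, "ty": 0.001, "tz": 0.219, "turn": 0}
    - {"grip": -1, "tx": 0, "ty": 0.001, "tz": 0.219, "turn": 0}
  newtons: 30

```text
time_s: 22.5
eef_pos: [0.3677, -0.3584, 0.0421]
tcp_rot: [0.519, 0.855, -0.0, 0.001]
force: [-0.1, -0.3, -0.6]
opening: 0.0347
```

servo_tool:
  motion:
    - {"grip": -1, "tx": 0, "ty": 0, "tz": 0, "turn": 0}
    - {"grip": -1, "tx": 0, "ty": 0, "tz": 0, "turn": 0}
    - {"grip": -1, "tx": 0, "ty": 0, "tz": 0, "turn": 0}
    - {"grip": -1, "tx": 0, "ty": 0, "tz": -0.03, "turn": 0}
    - {"grip": -1, "tx": 0, "ty": 0, "tz": -0.07, "turn": 0}
    - {"grip": -1, "tx": 0, "ty": 0, "tz": -0.12, "turn": 0}
    - {"grip": -1, "tx": 0, "ty": 0, "tz": -0.17, "turn": 0}
    - {"grip": -1, "tx": 0, "ty": 0, "tz": -0.17, "turn": 0}

```text
time_s: 23.5
eef_pos: [0.3687, -0.3597, 0.2147]
tcp_rot: [0.519, 0.855, 0.0, 0.004]
force: [0.3, 0.6, -0.9]
opening: 0.008
```

```bash
python3 - <<'E'
from h import *
go(.4975,.0125,.21,1.6424)
E
```

```text
t=23.50 tcp [ 0.3687 -0.3597  0.2147] yawY 0.480 q7 1.47 F [ 0.3  0.6 -0.9] op 0.0080
  tx,ty,tz [0.2707 0.2862 0.0044] turn -1.162
```

servo_tool:
  motion:
    - {"grip": -1, "tx": 0.042, "ty": 0.044, "tz": 0, "turn": -0.17}
    - {"grip": -1, "tx": 0.084, "ty": 0.088, "tz": 0, "turn": -0.35}
    - {"grip": -1, "tx": 0.126, "ty": 0.132, "tz": 0, "turn": -0.53}
    - {"grip": -1, "tx": 0.168, "ty": 0.177, "tz": 0, "turn": -0.71}
    - {"grip": -1, "tx": 0.21, "ty": 0.221, "tz": 0, "turn": -0.89}
    - {"grip": -1, "tx": 0.25, "ty": 0.265, "tz": 0, "turn": -1.07}
    - {"grip": -1, "tx": 0.27, "ty": 0.286, "tz": 0, "turn": -1.162}
    - {"grip": -1, "tx": 0.27, "ty": 0.286, "tz": 0, "turn": -1.162}

```text
time_s: 24.5
eef_pos: [0.4958, 0.0153, 0.2102]
tcp_rot: [-0.038, 0.999, -0.0, -0.001]
force: [-0.5, -0.9, -0.1]
opening: 0.0077
```

```bash
python3 - <<'E'
from h import *
snapshot('top');snapshot('top');snapshot('top')
go(.4975,.0125,.059,1.6424)
E
```

```text
t=24.65 tcp [0.4953 0.0116 0.2107] yawY 1.639 q7 1.67 F [-0.5  0.4 -1. ] op 0.0076
  tx,ty,tz [-0.0025  0.0008  0.1517] turn -0.004
```

servo_tool:
  motion:
    - {"grip": -1, "tx": -0.002, "ty": 0, "tz": 0.05, "turn": 0}
    - {"grip": -1, "tx": -0.002, "ty": 0, "tz": 0.1, "turn": 0}
    - {"grip": -1, "tx": -0.002, "ty": 0, "tz": 0.13, "turn": 0}
    - {"grip": -1, "tx": -0.002, "ty": 0, "tz": 0.147, "turn": 0}
    - {"grip": -1, "tx": -0.002, "ty": 0, "tz": 0.151, "turn": 0}
    - {"grip": -1, "tx": -0.002, "ty": 0, "tz": 0.151, "turn": 0}
    - {"grip": -0.5, "tx": -0.002, "ty": 0, "tz": 0.151, "turn": 0}
    - {"grip": -0.5, "tx": -0.002, "ty": 0, "tz": 0.151, "turn": 0}

```text
time_s: 25.65
eef_pos: [0.4986, 0.0136, 0.0609]
tcp_rot: [-0.036, 0.999, 0.0, 0.001]
force: [0.4, 0.7, -0.1]
opening: 0.0212
```

servo_tool:
  motion:
    - {"grip": -0.5, "tx": 0, "ty": 0, "tz": 0, "turn": 0}
    - {"grip": -0.5, "tx": 0, "ty": 0, "tz": 0, "turn": 0}
    - {"grip": -0.5, "tx": 0, "ty": 0, "tz": -0.03, "turn": 0}
    - {"grip": -0.5, "tx": 0, "ty": 0, "tz": -0.07, "turn": 0}
    - {"grip": 0.2, "tx": 0, "ty": 0, "tz": -0.12, "turn": 0}
    - {"grip": 0.2, "tx": 0, "ty": 0, "tz": -0.15, "turn": 0}
    - {"grip": 0.2, "tx": 0, "ty": 0, "tz": -0.19, "turn": 0}
    - {"grip": 0.2, "tx": 0, "ty": 0, "tz": -0.19, "turn": 0}

```text
time_s: 26.65
eef_pos: [0.4998, 0.0136, 0.2531]
tcp_rot: [-0.036, 0.999, 0.001, 0.003]
force: [-0.4, 0.5, -1.0]
opening: 0.0511
```

```bash
python3 - <<'E'
from h import *
go(.60,-.15,.30,1.6424)
E
```

```text
t=26.65 tcp [0.4998 0.0136 0.2531] yawY 1.642 q7 1.65 F [-0.4  0.5 -1. ] op 0.0511
  tx,ty,tz [-0.0886 -0.1703 -0.0466] turn -0.000
```

servo_tool:
  motion:
    - {"grip": 0.2, "tx": -0.015, "ty": 0.05, "tz": -0.01, "turn": 0}
    - {"grip": 0.2, "tx": -0.03, "ty": 0.11, "tz": -0.03, "turn": 0}
    - {"grip": 0.2, "tx": -0.045, "ty": 0.16, "tz": -0.05, "turn": 0}
    - {"grip": 0.2, "tx": -0.053, "ty": 0.183, "tz": -0.05, "turn": 0}
    - {"grip": 0.2, "tx": -0.053, "ty": 0.183, "tz": -0.05, "turn": 0}
    - {"grip": 0.2, "tx": -0.053, "ty": 0.183, "tz": -0.05, "turn": 0}
    - {"grip": 0.2, "tx": -0.053, "ty": 0.183, "tz": -0.05, "turn": 0}
    - {"grip": 0.2, "tx": -0.053, "ty": 0.183, "tz": -0.05, "turn": 0}

```text
time_s: 27.65
eef_pos: [0.5379, 0.1986, 0.3002]
tcp_rot: [-0.035, 0.999, -0.0, -0.0]
force: [0.4, 0.4, 0.4]
opening: 0.0512
```

```bash
python3 - <<'E'
from h import *
go(.54,.2,.30,1.6424)
s=look('wrist','w7');np.savez('w7.npz',T=s['T'],camera_matrix=s['camera_matrix'])
E
```

```text
t=27.65 tcp [0.5379 0.1986 0.3002] yawY 1.640 q7 1.32 F [0.4 0.4 0.4] op 0.0512
  tx,ty,tz [-0.0022  0.0013  0.0002] turn -0.002
```

View pics/w7.png

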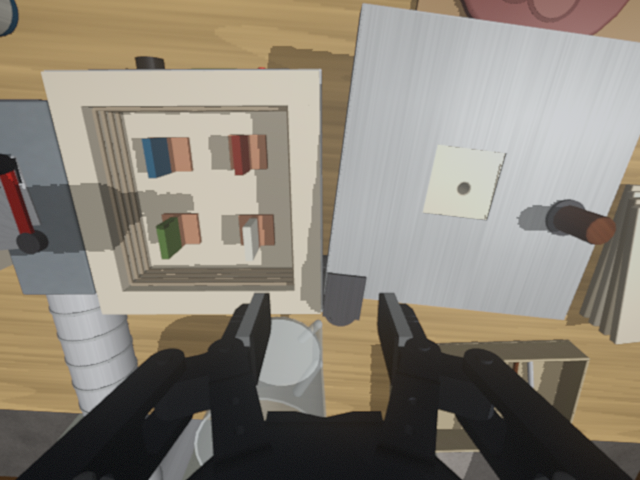

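```bash
python3 - <<'E'
from h import *
s=dict(np.load('w7.npz'))
P=lambda u,v,z:np.round(px2w(s,u,v,z)[:2],4)
print('knob top',P(600,230,.179),'foot',P(566,218,.133))
print('hinge',P(342,308,.133),P(342,308,.14))
W=[P(u,v,.133) for u,v in [(440,145),(506,153),(490,220),(424,212)]];print('win',W,np.mean(W,0),[np.linalg.norm(W[i]-W[(i+1)%4]) for i in range(4)])
print('spot',P(464,188,.131))
L=[P(u,v,.133) for u,v in [(362,5),(327,293),(565,319)]];print('lid',L)
C=(L[0]+L[2])/2;print('lidc',C)
d=L[2]-L[1];print('dir',np.arctan2(d[1],d[0]),np.linalg.norm(d),np.linalg.norm(L[0]-L[1]))
k=np.array([.5415,.0647])
# hinge from rotation mapping: lid yaw open vs shut
E
```

```text
knob top [0.5218 0.4301] foot [0.5238 0.4342]
hinge [0.6377 0.2259] [0.6336 0.2252]
win [array([0.4645, 0.2999]), array([0.4673, 0.3611]), array([0.5308, 0.3611]), array([0.5272, 0.2958])] [0.49745  0.329475] [np.float64(0.06126401880386233), np.float64(0.06350000000000006), np.float64(0.06539915901599956), np.float64(0.06283390804334867)]
spot [0.5019 0.3304]
lid [array([0.362 , 0.2182]), array([0.6209, 0.2086]), array([0.6347, 0.4675])]
lidc [0.49835 0.34285]
dir 1.517544287603279 0.2592675259264068 0.25907792264104634
```

servo_tool:
  motion:
    - {"grip": 0.6, "tx": 0, "ty": 0.06, "tz": 0.01, "turn": 0}
    - {"grip": 0.6, "tx": 0, "ty": 0.12, "tz": 0.03, "turn": 0}
    - {"grip": 0.6, "tx": -0.001, "ty": 0.18, "tz": 0.06, "turn": 0}
    - {"grip": 0.6, "tx": -0.001, "ty": 0.22, "tz": 0.07, "turn": 0}
    - {"grip": 0.6, "tx": -0.001, "ty": 0.233, "tz": 0.07, "turn": 0}
    - {"grip": 0.6, "tx": -0.001, "ty": 0.233, "tz": 0.07, "turn": 0}
    - {"grip": 0.6, "tx": -0.001, "ty": 0.233, "tz": 0.07, "turn": 0}
    - {"grip": 0.6, "tx": -0.001, "ty": 0.233, "tz": 0.07, "turn": 0}

```text
time_s: 28.7
eef_pos: [0.5234, 0.4305, 0.2312]
tcp_rot: [-0.034, 0.999, 0.0, 0.001]
force: [0.2, -0.1, 0.0]
opening: 0.068
```

```bash
python3 - <<'E'
from h import *
s=look('wrist','w8')
for r in regions_of(s,'lid_knob')[:2]:
    u,v,w,h=r['box'];print(round(r['conf'],2),np.round(r['box']))
    ys,xs=np.where(r['region']);print(px2w(s,u,v+h/2-w/2,.179),px2w(s,u,v,.16))
go(.5225,.432,.145,1.6424)
print(w2px(s,[.5225,.432,.179]))
cv2.imwrite('pics/w8c.png',s['img'][100:400,150:500])
E
```

```text
0.83 [207. 186. 411. 373.]
[0.46803318 0.35990594 0.179     ] [0.48301004 0.35288848 0.16      ]
t=28.80 tcp [0.5229 0.4312 0.2309] yawY 1.640 q7 1.01 F [ 0.1 -1.1 -0.1] op 0.0681
  tx,ty,tz [0.0005 0.0008 0.0859] turn -0.002
[324.50206889 261.4185751 ]
```

View pics/w8c.png

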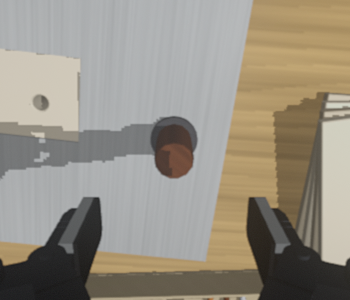

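servo_tool:
  motion:
    - {"grip": 0.6, "tx": 0, "ty": 0, "tz": 0.03, "turn": 0}
    - {"grip": 0.6, "tx": 0, "ty": 0, "tz": 0.06, "turn": 0}
    - {"grip": 0.6, "tx": 0, "ty": 0, "tz": 0.08, "turn": 0}
    - {"grip": 0.6, "tx": 0, "ty": 0, "tz": 0.085, "turn": 0}
    - {"grip": 0.6, "tx": 0, "ty": 0, "tz": 0.085, "turn": 0}
    - {"grip": -1, "tx": 0, "ty": 0, "tz": 0.085, "turn": 0}
    - {"grip": -1, "tx": 0, "ty": 0, "tz": 0.085, "turn": 0}
    - {"grip": -1, "tx": 0, "ty": 0, "tz": 0.085, "turn": 0}
  newtons: 50

```text
time_s: 29.8
eef_pos: [0.5233, 0.4307, 0.1465]
tcp_rot: [-0.035, 0.999, -0.001, 0.001]
force: [-1.5, -3.6, 5.4]
opening: 0.0249
```

```bash
cat > arc.py <<'E'
from h import *
import sys
H=np.array([.640,.2245]);o=get_obs();M=R.from_quat(o['tcp_rot']).as_matrix();p=np.array(o['eef_pos'][:2])
d=float(sys.argv[1]);go(p[0],p[1],.145,1.6424)
r=p-H;print('r %.4f ang %.3f'%(np.linalg.norm(r),np.arctan2(r[1],r[0])%6.283))
u=r/np.linalg.norm(r);F=np.array(o['force'][:2]);print('Frad %.1f Ftan %.1f'%(F@u,F@[-u[1],u[0]]))
for i in range(1,9):
    a=d*i/8;c,s=np.cos(a),np.sin(a);q=np.array([c*r[0]-s*r[1],s*r[0]+c*r[1]])-r
    print(np.round((M.T@[*q,0])[:2],3))
E
python3 arc.py .64
```

```text
t=29.80 tcp [0.5233 0.4307 0.1465] yawY 1.641 q7 1.03 F [-1.5 -3.6  5.4] op 0.0249
  tx,ty,tz [0.     0.     0.0015] turn -0.001
r 0.2369 ang 2.086
Frad -2.4 Ftan 3.1
[ 0.017 -0.009]
[ 0.033 -0.019]
[ 0.048 -0.03 ]
[ 0.062 -0.043]
[ 0.075 -0.057]
[ 0.087 -0.071]
[ 0.098 -0.087]
[ 0.108 -0.103]
```

servo_tool:
  motion:
    - {"grip": -1, "tx": 0.017, "ty": -0.009, "tz": 0, "turn": 0}
    - {"grip": -1, "tx": 0.033, "ty": -0.019, "tz": 0, "turn": 0}
    - {"grip": -1, "tx": 0.048, "ty": -0.03, "tz": 0, "turn": 0}
    - {"grip": -1, "tx": 0.062, "ty": -0.043, "tz": 0, "turn": 0}
    - {"grip": -1, "tx": 0.075, "ty": -0.057, "tz": 0, "turn": 0}
    - {"grip": -1, "tx": 0.087, "ty": -0.071, "tz": 0, "turn": 0}
    - {"grip": -1, "tx": 0.098, "ty": -0.087, "tz": 0, "turn": 0}
    - {"grip": -1, "tx": 0.108, "ty": -0.103, "tz": 0, "turn": 0}

```text
time_s: 30.8
eef_pos: [0.4209, 0.3266, 0.1464]
tcp_rot: [-0.038, 0.999, 0.003, 0.001]
force: [-0.0, 11.2, -2.0]
opening: 0.0246
```

```bash
python3 arc.py .64
```

```text
t=30.80 tcp [0.4209 0.3266 0.1464] yawY 1.648 q7 1.05 F [-0.  11.2 -2. ] op 0.0246
  tx,ty,tz [ 0.     -0.      0.0014] turn 0.005
r 0.2418 ang 2.705
Frad 4.8 Ftan -10.2
[ 0.009 -0.017]
[ 0.016 -0.035]
[ 0.022 -0.053]
[ 0.027 -0.072]
[ 0.03  -0.091]
[ 0.031 -0.111]
[ 0.031 -0.13 ]
[ 0.029 -0.149]
```

servo_tool:
  motion:
    - {"grip": -1, "tx": 0.009, "ty": -0.017, "tz": 0, "turn": 0}
    - {"grip": -1, "tx": 0.016, "ty": -0.035, "tz": 0, "turn": 0}
    - {"grip": -1, "tx": 0.022, "ty": -0.053, "tz": 0, "turn": 0}
    - {"grip": -1, "tx": 0.027, "ty": -0.072, "tz": 0, "turn": 0}
    - {"grip": -1, "tx": 0.03, "ty": -0.091, "tz": 0, "turn": 0}
    - {"grip": -1, "tx": 0.031, "ty": -0.111, "tz": 0, "turn": 0}
    - {"grip": -1, "tx": 0.031, "ty": -0.13, "tz": 0, "turn": 0}
    - {"grip": -1, "tx": 0.029, "ty": -0.149, "tz": 0, "turn": 0}

```text
time_s: 31.8
eef_pos: [0.3946, 0.1733, 0.1462]
tcp_rot: [-0.039, 0.999, 0.001, -0.009]
force: [-30.7, 4.0, 34.8]
opening: 0.0221
```

```bash
python3 arc.py .46
```

```text
t=31.80 tcp [0.3946 0.1733 0.1462] yawY 1.648 q7 1.28 F [-30.7   4.   34.8] op 0.0221
  tx,ty,tz [-0.     -0.      0.0012] turn 0.006
r 0.2507 ang 3.347
Frad 29.3 Ftan -10.2
[-0.002 -0.014]
[-0.005 -0.028]
[-0.009 -0.042]
[-0.014 -0.056]
[-0.019 -0.069]
[-0.025 -0.082]
[-0.032 -0.095]
[-0.04  -0.107]
```

servo_tool:
  motion:
    - {"grip": 0.6, "tx": 0, "ty": 0, "tz": 0, "turn": 0}
    - {"grip": 0.6, "tx": 0, "ty": 0, "tz": 0, "turn": 0}
    - {"grip": 0.6, "tx": 0, "ty": 0, "tz": 0, "turn": 0}
    - {"grip": 0.6, "tx": 0, "ty": 0, "tz": 0, "turn": 0}
    - {"grip": 0.6, "tx": 0, "ty": 0, "tz": -0.03, "turn": 0}
    - {"grip": 0.6, "tx": 0, "ty": 0, "tz": -0.085, "turn": 0}
    - {"grip": 0.6, "tx": 0, "ty": 0, "tz": -0.085, "turn": 0}
    - {"grip": 0.6, "tx": 0, "ty": 0, "tz": -0.085, "turn": 0}

```text
time_s: 32.8
eef_pos: [0.4033, 0.1712, 0.2298]
tcp_rot: [-0.036, 0.999, -0.0, -0.0]
force: [0.6, -0.3, -0.2]
opening: 0.0683
```

```bash
python3 - <<'E'
from h import *
go(.39,.17,.145,1.64)
s=look('wrist','w9');np.savez('w9.npz',T=s['T'],camera_matrix=s['camera_matrix'])
E
```

```text
t=32.80 tcp [0.4033 0.1712 0.2298] yawY 1.642 q7 1.21 F [ 0.6 -0.3 -0.2] op 0.0683
  tx,ty,tz [ 0.0133 -0.0002  0.0848] turn 0.002
```

View pics/w9.png

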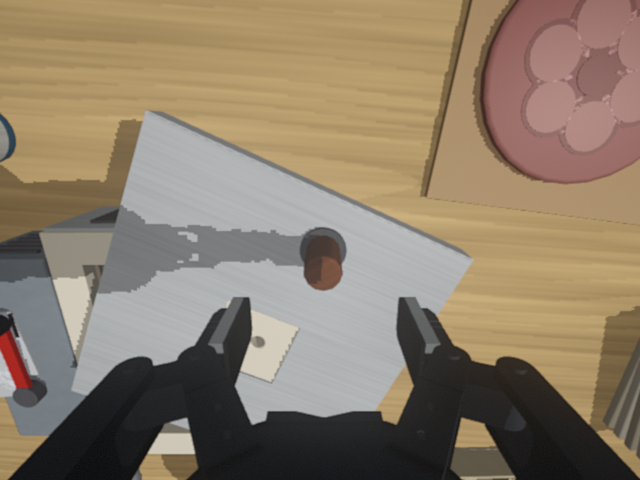

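```bash
python3 - <<'E'
from h import *
s=dict(np.load('w9.npz'))
P=lambda u,v,z:px2w(s,u,v,z)[:2]
k2=P(323,273,.179);print('knob',k2,P(323,250,.133))
d=P(470,258,.133)-P(150,112,.133);print('edge',np.linalg.norm(d),np.arctan2(d[1],d[0]))
a=np.arctan2(d[1],d[0])-np.pi/2;th=.0716-a;print('theta left',th)
k1=np.array([.5225,.4312])
# open edge L1->L2 yaw 1.5175 => lid axis; rotation between
# front edge (from right to left) now yaw=a+pi/2 ; at start lid yaw = 1.5175-pi-... 
for rot in (1.69-th,1.66-th,1.72-th):
    Rm=lambda t:np.array([[np.cos(t),-np.sin(t)],[np.sin(t),np.cos(t)]])
    H=np.linalg.solve(np.eye(2)-Rm(rot),k2-Rm(rot)@k1);print(rot,'H',H,np.linalg.norm(k2-H),'end',H+Rm(th)@(k2-H))
E
```

```text
knob [0.4098265  0.17219622] [0.41155891 0.17219655]
edge 0.25551172471462913 1.2099830811789527
theta left 0.43241324561594385
1.257586754384056 H [0.64422944 0.2242346 ] 0.24010983179577527 end [0.453209   0.07875635]
1.2275867543840562 H [0.64996329 0.22174022] 0.24519439125512316 end [0.45269145 0.07612391]
1.2875867543840562 H [0.63872734 0.22662816] 0.23528372616356577 end [0.45370562 0.08128239]
```

servo_tool:
  motion:
    - {"grip": 0.6, "tx": -0.007, "ty": 0, "tz": 0.03, "turn": 0}
    - {"grip": 0.6, "tx": -0.007, "ty": 0, "tz": 0.06, "turn": 0}
    - {"grip": 0.6, "tx": -0.007, "ty": 0, "tz": 0.08, "turn": 0}
    - {"grip": 0.6, "tx": -0.007, "ty": 0, "tz": 0.084, "turn": 0}
    - {"grip": 0.6, "tx": -0.007, "ty": 0, "tz": 0.084, "turn": 0}
    - {"grip": -1, "tx": -0.007, "ty": 0, "tz": 0.084, "turn": 0}
    - {"grip": -1, "tx": -0.007, "ty": 0, "tz": 0.084, "turn": 0}
    - {"grip": -1, "tx": -0.007, "ty": 0, "tz": 0.084, "turn": 0}
  newtons: 50

```text
time_s: 33.85
eef_pos: [0.4108, 0.1716, 0.147]
tcp_rot: [-0.036, 0.999, 0.0, 0.0]
force: [-1.5, -2.1, 5.6]
opening: 0.0244
```

```bash
sed -i 's/H=np.array(.*);o=/H=np.array([.642,.2255]);o=/' arc.py; python3 arc.py .46
```

```text
t=33.85 tcp [0.4108 0.1716 0.147 ] yawY 1.642 q7 1.29 F [-1.5 -2.1  5.6] op 0.0244
  tx,ty,tz [ 0.    -0.     0.002] turn -0.001
r 0.2374 ang 3.370
Frad 2.0 Ftan 1.7
[-0.003 -0.013]
[-0.006 -0.027]
[-0.01 -0.04]
[-0.015 -0.052]
[-0.02  -0.065]
[-0.026 -0.077]
[-0.033 -0.089]
[-0.041 -0.1  ]
```

servo_tool:
  motion:
    - {"grip": -1, "tx": -0.003, "ty": -0.013, "tz": 0, "turn": 0}
    - {"grip": -1, "tx": -0.006, "ty": -0.027, "tz": 0, "turn": 0}
    - {"grip": -1, "tx": -0.01, "ty": -0.04, "tz": 0, "turn": 0}
    - {"grip": -1, "tx": -0.015, "ty": -0.052, "tz": 0, "turn": 0}
    - {"grip": -1, "tx": -0.02, "ty": -0.065, "tz": 0, "turn": 0}
    - {"grip": -1, "tx": -0.026, "ty": -0.077, "tz": 0, "turn": 0}
    - {"grip": -1, "tx": -0.033, "ty": -0.089, "tz": 0, "turn": 0}
    - {"grip": -1, "tx": -0.039, "ty": -0.097, "tz": 0, "turn": 0}

```text
time_s: 34.85
eef_pos: [0.4542, 0.079, 0.1465]
tcp_rot: [-0.037, 0.999, 0.001, -0.002]
force: [-10.2, 3.5, 11.0]
opening: 0.0247
```

```bash
python3 arc.py .03
```

```text
t=34.85 tcp [0.4542 0.079  0.1465] yawY 1.645 q7 1.55 F [-10.2   3.5  11. ] op 0.0247
  tx,ty,tz [-0.     -0.      0.0015] turn 0.002
r 0.2381 ang 3.804
Frad 5.9 Ftan -9.1
[-0.    -0.001]
[-0.001 -0.001]
[-0.001 -0.002]
[-0.002 -0.003]
[-0.003 -0.004]
[-0.003 -0.004]
[-0.004 -0.005]
[-0.004 -0.006]
```

servo_tool:
  motion:
    - {"grip": -1, "tx": -0.001, "ty": -0.001, "tz": 0, "turn": 0}
    - {"grip": -1, "tx": -0.002, "ty": -0.003, "tz": 0, "turn": 0}
    - {"grip": -1, "tx": -0.003, "ty": -0.005, "tz": 0, "turn": 0}
    - {"grip": -1, "tx": -0.005, "ty": -0.007, "tz": 0, "turn": 0}
    - {"grip": -1, "tx": -0.006, "ty": -0.009, "tz": 0, "turn": 0}
    - {"grip": -1, "tx": -0.006, "ty": -0.009, "tz": 0, "turn": 0}
    - {"grip": -1, "tx": -0.006, "ty": -0.009, "tz": 0, "turn": 0}
    - {"grip": -1, "tx": -0.006, "ty": -0.009, "tz": 0, "turn": 0}

```text
time_s: 35.85
eef_pos: [0.4551, 0.0777, 0.1465]
tcp_rot: [-0.04, 0.999, 0.005, -0.008]
force: [-25.5, 22.7, 23.7]
opening: 0.0245
```

```bash
python3 arc.py .03|head -4
```

```text
t=35.85 tcp [0.4551 0.0777 0.1465] yawY 1.651 q7 1.57 F [-25.5  22.7  23.7] op 0.0245
  tx,ty,tz [-0.     -0.      0.0015] turn 0.009
r 0.2383 ang 3.810
Frad 5.9 Ftan -33.6
```

servo_tool:
  motion:
    - {"grip": 0.6, "tx": 0.006, "ty": 0.009, "tz": 0, "turn": 0}
    - {"grip": 0.6, "tx": 0.006, "ty": 0.009, "tz": 0, "turn": 0}
    - {"grip": 0.6, "tx": 0.006, "ty": 0.009, "tz": 0, "turn": 0}
    - {"grip": 0.6, "tx": 0.006, "ty": 0.009, "tz": -0.05, "turn": 0}
    - {"grip": 0.6, "tx": 0.006, "ty": 0.009, "tz": -0.1, "turn": 0}
    - {"grip": 0.6, "tx": -0.04, "ty": 0.009, "tz": -0.11, "turn": 0}
    - {"grip": 0.6, "tx": -0.09, "ty": 0.009, "tz": -0.11, "turn": 0}
    - {"grip": 0.6, "tx": -0.13, "ty": 0.009, "tz": -0.11, "turn": 0}

```text
time_s: 36.85
eef_pos: [0.5943, 0.0865, 0.2564]
tcp_rot: [-0.035, 0.999, -0.0, 0.001]
force: [-0.1, 0.1, -0.7]
opening: 0.0684
```

```bash
python3 - <<'E'
from h import *
snapshot('top');snapshot('top');snapshot('top');snapshot('top')
go(.62,-.26,.26,1.64)
s=look('wrist','w10');np.savez('w10.npz',T=s['T'],camera_matrix=s['camera_matrix'])
t=shot('top');cv2.imwrite('pics/top10.png',t['img'])
E
```

```text
t=37.05 tcp [0.5921 0.0861 0.2553] yawY 1.640 q7 1.59 F [-0.9  0.4 -0.5] op 0.0685
  tx,ty,tz [-0.0039 -0.3473 -0.0043] turn 0.000
```

View pics/w10.png

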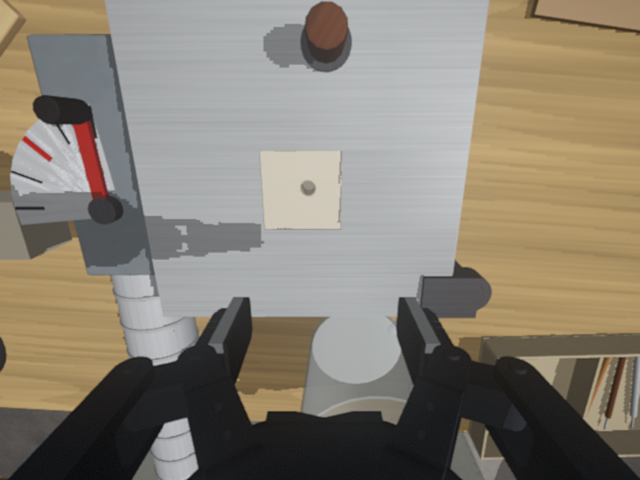

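```bash
python3 - <<'E'
from h import *
s=dict(np.load('w10.npz'))
P=lambda u,v,z:px2w(s,u,v,z)[:2]
W=np.array([P(u,v,.133) for u,v in [(261,151),(340,151),(341,229),(262,229)]]);print('win',W.round(4).tolist(),W.mean(0),'yaw',[np.arctan2(*(W[i+1]-W[i])[::-1]) for i in (0,1)])
print('spot',P(308,188,.131))
print('piv',P(105,208,.12),'mark',P(37,148,.103),P(37,148,.108))
t=snapshot('top');t['T']=np.array(t['extrinsics'])
for r in regions_of(t,'pyro_grip')[:2]: print(r['conf'],r['box'],px2w(t,r['box'][0],r['box'][1],.105),px2w(t,r['box'][0],r['box'][1],.116))
for r in regions_of(t,'park_brick')[:1]: print(r['conf'],r['box'],px2w(t,r['box'][0],r['box'][1],.064))
E
```

```text
win [[0.5311, 0.0339], [0.5269, 0.0952], [0.5901, 0.1014], [0.5946, 0.0352]] [0.56064559 0.06642702] yaw [np.float64(1.6391000541207288), np.float64(0.09716503827031074)]
spot [0.55779168 0.07184201]
piv [ 0.58909064 -0.10248396] mark [ 0.54421694 -0.16478278] [ 0.54362659 -0.16060752]
0.68 [375.6, 150.6, 7.9, 13.9] [ 0.63420144 -0.26663339  0.105     ] [ 0.63133667 -0.26527091  0.116     ]
0.82 [374.6, 155.8, 34.1, 36.7] [ 0.6316524  -0.26891143  0.064     ]
```

servo_tool:
  motion:
    - {"grip": 1, "tx": -0.002, "ty": -0.06, "tz": 0, "turn": 0}
    - {"grip": 1, "tx": -0.005, "ty": -0.12, "tz": 0, "turn": 0}
    - {"grip": 1, "tx": -0.007, "ty": -0.18, "tz": 0, "turn": 0}
    - {"grip": 1, "tx": -0.01, "ty": -0.24, "tz": 0, "turn": 0}
    - {"grip": 1, "tx": -0.013, "ty": -0.3, "tz": 0, "turn": 0}
    - {"grip": 1, "tx": -0.015, "ty": -0.34, "tz": 0.01, "turn": 0}
    - {"grip": 1, "tx": -0.015, "ty": -0.355, "tz": 0.01, "turn": 0}
    - {"grip": 1, "tx": -0.015, "ty": -0.355, "tz": 0.01, "turn": 0}

```text
time_s: 38.3
eef_pos: [0.6319, -0.2659, 0.2464]
tcp_rot: [-0.035, 0.999, 0.0, 0.0]
force: [-0.4, 0.7, -0.1]
opening: 0.0854
```

```bash
python3 - <<'E'
from h import *
for i in range(4): snapshot('top')
s=look('wrist','w11')
go(.632,-.267,.078,1.64)
print(w2px(s,[.632,-.267,.116]),w2px(s,[.632,-.267,.064]))
for r in regions_of(s,'pyro_grip')[:2]: print(r['conf'],r['box'],px2w(s,r['box'][0],r['box'][1],.1))
hsv=cv2.cvtColor(s['img'],cv2.COLOR_BGR2HSV);m=(hsv[...,0]<18)&(hsv[...,1]>180)&(hsv[...,2]>90);m[:, :150]=0
n,l,st,c=cv2.connectedComponentsWithStats(m.astype(np.uint8));i=1+np.argmax(st[1:,4]);print(st[i],c[i])
cv2.imwrite('pics/w11c.png',s['img'][100:340,190:460])
E
```

```text
t=38.55 tcp [ 0.6328 -0.2634  0.2466] yawY 1.645 q7 2.20 F [-1.  -0.1 -0.2] op 0.0856
  tx,ty,tz [ 0.0012 -0.0037  0.1686] turn 0.005
[318.05445305 225.50175181] [318.85871047 210.73577929]
0.82 [315.8, 226.3, 36.0, 44.6] [ 0.63771128 -0.26893079  0.1       ]
0.68 [510.4, 217.1, 259.1, 430.9] [ 0.61620885 -0.0936646   0.1       ]
[299 208  31  41 326] [317.12883436 224.16564417]
```

View pics/w11c.png

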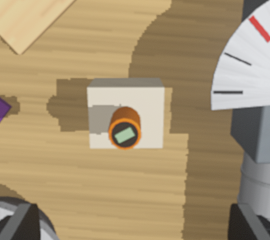

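servo_tool:
  motion:
    - {"grip": 1, "tx": -0.004, "ty": -0.006, "tz": 0.03, "turn": 0}
    - {"grip": 1, "tx": -0.004, "ty": -0.006, "tz": 0.08, "turn": 0}
    - {"grip": 1, "tx": -0.004, "ty": -0.006, "tz": 0.12, "turn": 0}
    - {"grip": 1, "tx": -0.004, "ty": -0.006, "tz": 0.155, "turn": 0}
    - {"grip": 1, "tx": -0.004, "ty": -0.006, "tz": 0.168, "turn": 0}
    - {"grip": 1, "tx": -0.004, "ty": -0.006, "tz": 0.168, "turn": 0}
    - {"grip": -1, "tx": -0.004, "ty": -0.006, "tz": 0.168, "turn": 0}
    - {"grip": -1, "tx": -0.004, "ty": -0.006, "tz": 0.168, "turn": 0}
  newtons: 60

```text
time_s: 39.6
eef_pos: [0.6375, -0.2717, 0.0799]
tcp_rot: [-0.036, 0.999, -0.0, 0.001]
force: [-0.0, 0.4, -0.5]
opening: 0.0516
```

servo_tool:
  motion:
    - {"grip": -1, "tx": 0, "ty": 0, "tz": 0, "turn": 0}
    - {"grip": -1, "tx": 0, "ty": 0, "tz": 0, "turn": 0}
    - {"grip": -1, "tx": 0, "ty": 0, "tz": 0, "turn": 0}
    - {"grip": -1, "tx": 0, "ty": 0, "tz": 0, "turn": 0}
    - {"grip": -1, "tx": 0, "ty": 0, "tz": 0, "turn": 0}
    - {"grip": -1, "tx": 0, "ty": 0, "tz": 0, "turn": 0}
    - {"grip": -1, "tx": 0, "ty": 0, "tz": 0, "turn": 0}
    - {"grip": -1, "tx": 0, "ty": 0, "tz": 0, "turn": 0}

```text
time_s: 40.6
eef_pos: [0.6372, -0.2716, 0.0793]
tcp_rot: [-0.036, 0.999, -0.0, 0.001]
force: [-1.2, -0.2, 5.5]
opening: 0.0285
```

```bash
python3 - <<'E'
from h import *
go(.637,-.2695,.078,1.64);print(get_obs()['torque'])
E
```

```text
t=40.60 tcp [ 0.6372 -0.2716  0.0793] yawY 1.642 q7 2.28 F [-1.2 -0.2  5.5] op 0.0285
  tx,ty,tz [0.0001 0.0021 0.0013] turn 0.002
[0.1032772  0.16855697 0.02020989]
```

servo_tool:
  motion:
    - {"grip": -1, "tx": 0, "ty": 0, "tz": -0.015, "turn": 0}
    - {"grip": -1, "tx": 0, "ty": 0, "tz": -0.03, "turn": 0}
    - {"grip": -1, "tx": 0, "ty": 0, "tz": -0.05, "turn": 0}
    - {"grip": -1, "tx": 0, "ty": 0, "tz": -0.09, "turn": 0}
    - {"grip": -1, "tx": 0, "ty": 0, "tz": -0.13, "turn": 0}
    - {"grip": -1, "tx": 0, "ty": 0, "tz": -0.16, "turn": 0}
    - {"grip": -1, "tx": 0, "ty": 0, "tz": -0.16, "turn": 0}
    - {"grip": -1, "tx": 0, "ty": 0, "tz": -0.16, "turn": 0}

```text
time_s: 41.6
eef_pos: [0.6361, -0.271, 0.2378]
tcp_rot: [-0.036, 0.999, 0.0, -0.0]
force: [-0.0, -0.6, -1.5]
opening: 0.0285
```

```bash
python3 - <<'E'
from h import *
go(.558,.071,.24,1.64)
E
```

```text
t=41.60 tcp [ 0.6361 -0.271   0.2378] yawY 1.642 q7 2.22 F [-0.  -0.6 -1.5] op 0.0285
  tx,ty,tz [ 0.0536  0.3467 -0.0019] turn 0.002
```

servo_tool:
  motion:
    - {"grip": -1, "tx": 0.008, "ty": 0.05, "tz": 0, "turn": 0}
    - {"grip": -1, "tx": 0.017, "ty": 0.11, "tz": 0, "turn": 0}
    - {"grip": -1, "tx": 0.026, "ty": 0.17, "tz": 0, "turn": 0}
    - {"grip": -1, "tx": 0.035, "ty": 0.23, "tz": 0, "turn": 0}
    - {"grip": -1, "tx": 0.044, "ty": 0.28, "tz": 0, "turn": 0}
    - {"grip": -1, "tx": 0.05, "ty": 0.32, "tz": 0, "turn": 0}
    - {"grip": -1, "tx": 0.054, "ty": 0.347, "tz": 0, "turn": 0}
    - {"grip": -1, "tx": 0.054, "ty": 0.347, "tz": 0, "turn": 0}

```text
time_s: 42.6
eef_pos: [0.5567, 0.0736, 0.2368]
tcp_rot: [-0.038, 0.999, 0.0, -0.001]
force: [-0.2, 0.8, -0.1]
opening: 0.0287
```

servo_tool:
  motion:
    - {"grip": -1, "tx": 0, "ty": 0, "tz": 0.02, "turn": 0}
    - {"grip": -1, "tx": 0, "ty": 0, "tz": 0.035, "turn": 0}
    - {"grip": -1, "tx": 0, "ty": 0, "tz": 0.045, "turn": 0}
    - {"grip": -1, "tx": 0, "ty": 0, "tz": 0.045, "turn": 0}
    - {"grip": -1, "tx": 0, "ty": 0, "tz": 0.045, "turn": 0}
    - {"grip": -1, "tx": 0, "ty": 0, "tz": 0.045, "turn": 0}
    - {"grip": -1, "tx": 0, "ty": 0, "tz": 0.045, "turn": 0}
    - {"grip": -1, "tx": 0, "ty": 0, "tz": 0.045, "turn": 0}

```text
time_s: 43.6
eef_pos: [0.5581, 0.071, 0.1934]
tcp_rot: [-0.036, 0.999, 0.0, 0.0]
force: [-0.2, 0.5, -0.7]
opening: 0.0288
```

```bash
python3 - <<'E'
from h import *
go(.558,.071,.182,1.64)
s=look('side','s12')
u=w2px(s,[.558,.071,.14]);print(u)
u=u.astype(int);cv2.imwrite('pics/s12c.png',cv2.resize(s['img'][max(u[1]-80,0):u[1]+60,u[0]-90:u[0]+90],None,fx=4,fy=4,interpolation=cv2.INTER_CUBIC))
E
```

```text
t=43.60 tcp [0.5581 0.071  0.1934] yawY 1.642 q7 1.63 F [-0.2  0.5 -0.7] op 0.0288
  tx,ty,tz [ 0.0001 -0.      0.0114] turn 0.002
[332.47241097 151.923971  ]
```

View pics/s12c.png

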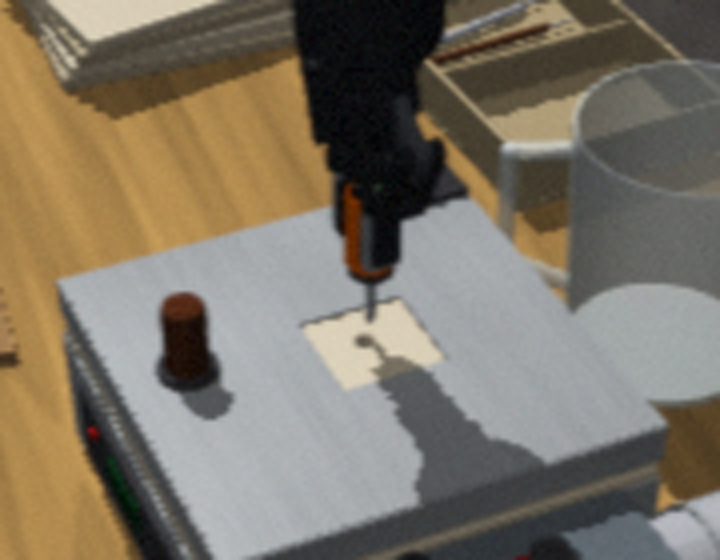

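```bash
python3 - <<'E'
from h import *
s=shot('side');u0=np.array([332-90,151-80])
P=lambda u,v,z:px2w(s,u0[0]+u/4,u0[1]+v/4,z)[:2]
print('tip',P(371,319,.1421+.001),'spot',P(364,341,.131))
W=np.array([P(*q,.133) for q in [(302,325),(402,297),(445,358),(347,388)]]);print(W.mean(0),W)
E
```

```text
tip [0.56293125 0.06948866] spot [0.55767014 0.06649963]
[0.56199074 0.06192019] [[0.52851023 0.09024456]
 [0.59185777 0.09410862]
 [0.59416542 0.03408709]
 [0.53342954 0.02924049]]
```

servo_tool:
  motion:
    - {"grip": -1, "tx": 0.005, "ty": -0.003, "tz": 0, "turn": 0}
    - {"grip": -1, "tx": 0.005, "ty": -0.003, "tz": 0.004, "turn": 0}
    - {"grip": -1, "tx": 0.005, "ty": -0.003, "tz": 0.008, "turn": 0}
    - {"grip": -1, "tx": 0.005, "ty": -0.003, "tz": 0.011, "turn": 0}
    - {"grip": -1, "tx": 0.005, "ty": -0.003, "tz": 0.013, "turn": 0}
    - {"grip": -1, "tx": 0.005, "ty": -0.003, "tz": 0.015, "turn": 0}
    - {"grip": -1, "tx": 0.005, "ty": -0.003, "tz": 0.015, "turn": 0}
    - {"grip": -1, "tx": 0.005, "ty": -0.003, "tz": 0.015, "turn": 0}

```text
time_s: 44.7
eef_pos: [0.5534, 0.0676, 0.1783]
tcp_rot: [-0.036, 0.999, 0.0, 0.0]
force: [-0.4, 0.2, -0.6]
opening: 0.0287
```

```bash
python3 - <<'E'
from h import *
go(.553,.068,.178,1.6424);print(get_obs()['torque'])
E
```

```text
t=44.70 tcp [0.5534 0.0676 0.1783] yawY 1.642 q7 1.64 F [-0.4  0.2 -0.6] op 0.0287
  tx,ty,tz [0.0004 0.0004 0.0003] turn -0.000
[-0.02847973 -0.00269551 -0.01167614]
```

servo_tool:
  motion:
    - {"grip": -1, "tx": 0, "ty": 0, "tz": 0.001, "turn": 0}
    - {"grip": -1, "tx": 0, "ty": 0, "tz": 0.002, "turn": 0}
    - {"grip": -1, "tx": 0, "ty": 0, "tz": 0.003, "turn": 0}
    - {"grip": -1, "tx": 0, "ty": 0, "tz": 0.004, "turn": 0}
    - {"grip": -1, "tx": 0, "ty": 0, "tz": 0.005, "turn": 0}
    - {"grip": -1, "tx": 0, "ty": 0, "tz": 0.006, "turn": 0}
    - {"grip": -1, "tx": 0, "ty": 0, "tz": 0.006, "turn": 0}
    - {"grip": -1, "tx": 0, "ty": 0, "tz": 0.006, "turn": 0}

```text
time_s: 45.7
eef_pos: [0.5533, 0.0676, 0.1722]
tcp_rot: [-0.036, 0.999, 0.0, 0.0]
force: [0.3, -0.6, -0.9]
opening: 0.0291
```

```bash
python3 - <<'E'
from h import *
go(.553,.068,.178,1.6424);print(get_obs()['torque'])
E
```

```text
t=45.70 tcp [0.5533 0.0676 0.1722] yawY 1.642 q7 1.65 F [ 0.3 -0.6 -0.9] op 0.0291
  tx,ty,tz [ 0.0003  0.0004 -0.0058] turn -0.000
[-0.00046499 -0.0272246   0.0243938 ]
```

servo_tool:
  motion:
    - {"grip": -1, "tx": 0, "ty": 0, "tz": 0.002, "turn": 0}
    - {"grip": -1, "tx": 0, "ty": 0, "tz": 0.004, "turn": 0}
    - {"grip": -1, "tx": 0, "ty": 0, "tz": 0.006, "turn": 0}
    - {"grip": -1, "tx": 0, "ty": 0, "tz": 0.008, "turn": 0}
    - {"grip": -1, "tx": 0, "ty": 0, "tz": 0.01, "turn": 0}
    - {"grip": -1, "tx": 0, "ty": 0, "tz": 0.012, "turn": 0}
    - {"grip": -1, "tx": 0, "ty": 0, "tz": 0.012, "turn": 0}
    - {"grip": -1, "tx": 0, "ty": 0, "tz": 0.012, "turn": 0}

```text
time_s: 46.7
eef_pos: [0.5533, 0.0676, 0.1602]
tcp_rot: [-0.036, 0.999, 0.0, 0.0]
force: [0.4, 0.7, -0.5]
opening: 0.0285
```

```bash
python3 - <<'E'
from h import *
go(.553,.068,.1463,1.6424);print(get_obs()['torque'])
s=look('side','s13');cv2.imwrite('pics/s13c.png',cv2.resize(s['img'][80:210,250:420],None,fx=4,fy=4,interpolation=cv2.INTER_CUBIC))
E
```

```text
t=46.70 tcp [0.5533 0.0676 0.1602] yawY 1.642 q7 1.66 F [ 0.4  0.7 -0.5] op 0.0285
  tx,ty,tz [0.0003 0.0004 0.0139] turn -0.000
[-0.00618398  0.0129233  -0.04620077]
```

View pics/s13c.png

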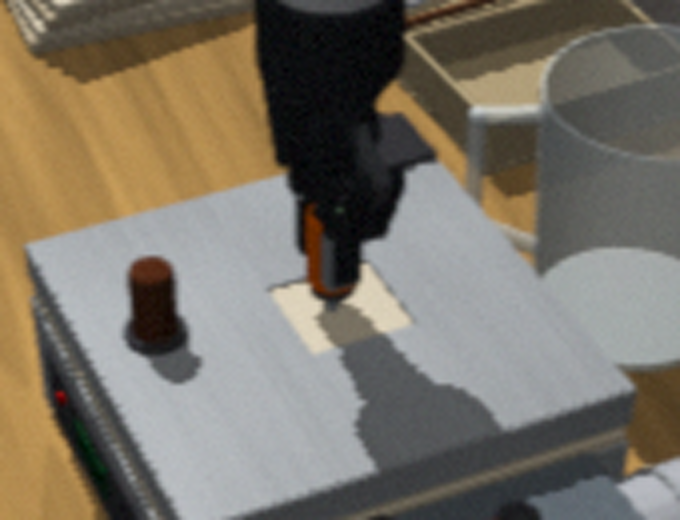

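servo_tool:
  motion:
    - {"grip": -1, "tx": 0, "ty": 0, "tz": 0.003, "turn": 0}
    - {"grip": -1, "tx": 0, "ty": 0, "tz": 0.006, "turn": 0}
    - {"grip": -1, "tx": 0, "ty": 0, "tz": 0.009, "turn": 0}
    - {"grip": -1, "tx": 0, "ty": 0, "tz": 0.011, "turn": 0}
    - {"grip": -1, "tx": 0, "ty": 0, "tz": 0.013, "turn": 0}
    - {"grip": -1, "tx": 0, "ty": 0, "tz": 0.015, "turn": 0}
    - {"grip": -1, "tx": 0, "ty": 0, "tz": 0.0165, "turn": 0}
    - {"grip": -1, "tx": 0, "ty": 0, "tz": 0.0165, "turn": 0}

```text
time_s: 47.75
eef_pos: [0.5537, 0.0676, 0.146]
tcp_rot: [-0.036, 0.999, 0.001, 0.0]
force: [-5.9, -0.6, 16.7]
opening: 0.0287
```

```bash
python3 - <<'E'
from h import *
go(.553,.068,.1463,1.6424);print(get_obs()['torque'])
E
```

```text
t=47.75 tcp [0.5537 0.0676 0.146 ] yawY 1.642 q7 1.67 F [-5.9 -0.6 16.7] op 0.0287
  tx,ty,tz [ 0.0006  0.0005 -0.0003] turn -0.001
[-0.19212859  1.38420321 -0.02979268]
```

servo_tool:
  motion:
    - {"grip": 0.3, "tx": 0, "ty": 0, "tz": -0.001, "turn": 0}
    - {"grip": 0.3, "tx": 0, "ty": 0, "tz": -0.001, "turn": 0}
    - {"grip": 0.3, "tx": 0, "ty": 0, "tz": -0.001, "turn": 0}
    - {"grip": 0.3, "tx": 0, "ty": 0, "tz": -0.001, "turn": 0}
    - {"grip": 0.3, "tx": 0, "ty": 0, "tz": -0.03, "turn": 0}
    - {"grip": 0.3, "tx": 0, "ty": 0, "tz": -0.07, "turn": 0}
    - {"grip": 0.3, "tx": 0, "ty": 0, "tz": -0.11, "turn": 0}
    - {"grip": 0.3, "tx": 0, "ty": 0, "tz": -0.11, "turn": 0}

```text
time_s: 48.75
eef_pos: [0.5553, 0.0677, 0.2568]
tcp_rot: [-0.035, 0.999, 0.001, 0.003]
force: [-0.4, 0.5, -1.2]
opening: 0.0555
```

servo_tool:
  motion:
    - {"grip": 0, "tx": 0.005, "ty": -0.05, "tz": 0, "turn": 0}
    - {"grip": 0, "tx": 0.01, "ty": -0.1, "tz": 0, "turn": 0}
    - {"grip": 0, "tx": 0.015, "ty": -0.15, "tz": 0, "turn": 0}
    - {"grip": 0, "tx": 0.018, "ty": -0.185, "tz": 0, "turn": 0}
    - {"grip": 0, "tx": 0.018, "ty": -0.197, "tz": 0, "turn": 0}
    - {"grip": 0, "tx": 0.018, "ty": -0.197, "tz": 0, "turn": 0}
    - {"grip": 0, "tx": 0.018, "ty": -0.197, "tz": 0, "turn": 0}
    - {"grip": 0, "tx": 0.018, "ty": -0.197, "tz": 0, "turn": 0}

```text
time_s: 49.75
eef_pos: [0.5496, -0.1285, 0.2535]
tcp_rot: [-0.037, 0.999, 0.0, -0.0]
force: [0.6, -1.5, -0.9]
opening: 0.0426
```

```bash
python3 - <<'E'
from h import *
go(.507,-.115,.13,1.64)
s=look('wrist','w14');np.savez('w14.npz',T=s['T'],camera_matrix=s['camera_matrix'])
t=look('side','s14')
a=s['img'][60:360,160:620];b=t['img'][80:260,240:440]
b=cv2.resize(b,None,fx=300/180,fy=300/180);c=np.hstack([a,b]);print(c.shape,b.shape);cv2.imwrite('pics/m14.png',c)
E
```

```text
t=49.75 tcp [ 0.5496 -0.1285  0.2535] yawY 1.644 q7 1.99 F [ 0.6 -1.5 -0.9] op 0.0426
  tx,ty,tz [0.0414 0.0165 0.1235] turn 0.004
(300, 793, 3) (300, 333, 3)
```

View pics/m14.png

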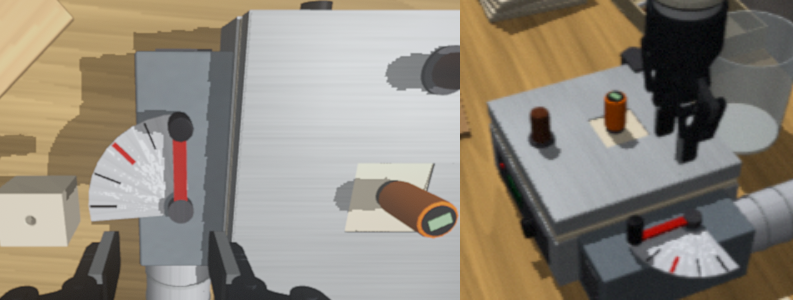

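```bash
python3 - <<'E'
from h import *
s=dict(np.load('w14.npz'))
P=lambda u,v,z:px2w(s,u+160,v+60,z)[:2]
for z in (.13,.135,.14,.145,.15): print(z,'knob',P(180,129,z).round(4),'piv',P(180,210,z-.012).round(4),np.linalg.norm(P(180,129,z)-P(180,210,z-.012)).round(4))
m=[P(112,144,.102),P(133,163,.102)];print('mark',m,P(150,135,.102),P(107,179,.102),P(103,206,.102))
d=m[0]-m[1];print('markdir',np.arctan2(d[1],d[0]),'expect',np.arctan2(-.7559,-.6547))
t=shot('top')
for r in regions_of(t,'damper_knob')[:2]: print(r['conf'],r['box'])
for z in (.13,.14): print(px2w(t,165+645/4.3,130+303/4.3,z)[:2],px2w(t,165+630/4.3,130+165/4.3,z-.012)[:2])
E
```

```text
0.13 knob [ 0.5143 -0.1168] piv [ 0.5911 -0.1094] 0.0771
0.135 knob [ 0.5134 -0.1171] piv [ 0.5888 -0.1098] 0.0758
0.14 knob [ 0.5125 -0.1174] piv [ 0.5866 -0.1103] 0.0744
0.145 knob [ 0.5116 -0.1177] piv [ 0.5844 -0.1107] 0.0731
0.15 knob [ 0.5107 -0.118 ] piv [ 0.5821 -0.1111] 0.0717
mark [array([ 0.53741283, -0.17543103]), array([ 0.55398292, -0.1556367 ])] [ 0.52665624 -0.14147891] [ 0.57141596 -0.17938695] [ 0.59938356 -0.18277753]
markdir -2.2677609195319555 expect -2.284574676553759
[ 0.50945126 -0.11840409] [ 0.58894288 -0.11106623]
[ 0.5077891  -0.11832193] [ 0.58666904 -0.11104277]
```

servo_tool:
  motion:
    - {"grip": 0, "tx": 0.038, "ty": 0.013, "tz": 0, "turn": 0}
    - {"grip": 0, "tx": 0.038, "ty": 0.013, "tz": 0.03, "turn": 0}
    - {"grip": 0, "tx": 0.038, "ty": 0.013, "tz": 0.07, "turn": 0}
    - {"grip": 0, "tx": 0.038, "ty": 0.013, "tz": 0.1, "turn": 0}
    - {"grip": 0, "tx": 0.038, "ty": 0.013, "tz": 0.115, "turn": 0}
    - {"grip": 0, "tx": 0.038, "ty": 0.013, "tz": 0.122, "turn": 0}
    - {"grip": 0, "tx": 0.038, "ty": 0.013, "tz": 0.127, "turn": 0}
    - {"grip": 0, "tx": 0.038, "ty": 0.013, "tz": 0.127, "turn": 0}

```text
time_s: 50.95
eef_pos: [0.5109, -0.12, 0.1271]
tcp_rot: [-0.036, 0.999, 0.0, 0.0]
force: [0.3, -1.0, 0.4]
opening: 0.0421
```

servo_tool:
  motion:
    - {"grip": -1, "tx": 0, "ty": 0, "tz": 0, "turn": 0}
    - {"grip": -1, "tx": 0, "ty": 0, "tz": 0, "turn": 0}
    - {"grip": -1, "tx": 0, "ty": 0, "tz": 0, "turn": 0}
    - {"grip": -1, "tx": 0, "ty": 0, "tz": 0, "turn": 0}
    - {"grip": -1, "tx": 0, "ty": 0, "tz": 0, "turn": 0}
    - {"grip": -1, "tx": 0, "ty": 0, "tz": 0, "turn": 0}
    - {"grip": -1, "tx": 0, "ty": 0, "tz": 0, "turn": 0}
    - {"grip": -1, "tx": 0, "ty": 0, "tz": 0, "turn": 0}
  newtons: 30

```text
time_s: 51.95
eef_pos: [0.5109, -0.1198, 0.1274]
tcp_rot: [-0.036, 0.999, 0.0, 0.001]
force: [-1.4, 1.3, 7.0]
opening: 0.0191
```

```bash
python3 - <<'E'
from h import *
go(.5363,-.1735,.125,1.6424)
o=get_obs();M=R.from_quat(o['tcp_rot']).as_matrix();p=np.array(o['eef_pos'])
pv=np.array([.59,-.1115]);r=p[:2]-pv;print('r',np.linalg.norm(r),'th',(np.arctan2(r[1],r[0])-(.0716+np.pi))%6.283)
E
```

```text
t=51.95 tcp [ 0.5109 -0.1198  0.1274] yawY 1.642 q7 2.07 F [-1.4  1.3  7. ] op 0.0191
  tx,ty,tz [-0.0215 -0.0553  0.0024] turn -0.000
r 0.07952292640928682 th 0.03308061108397364
```

servo_tool:
  motion:
    - {"grip": -1, "tx": 0, "ty": -0.008, "tz": 0, "turn": 0}
    - {"grip": -1, "tx": -0.0015, "ty": -0.016, "tz": 0, "turn": 0}
    - {"grip": -1, "tx": -0.004, "ty": -0.024, "tz": 0, "turn": 0}
    - {"grip": -1, "tx": -0.0063, "ty": -0.031, "tz": 0, "turn": 0}
    - {"grip": -1, "tx": -0.01, "ty": -0.039, "tz": 0, "turn": 0}
    - {"grip": -1, "tx": -0.014, "ty": -0.046, "tz": 0, "turn": 0}
    - {"grip": -1, "tx": -0.0225, "ty": -0.0565, "tz": 0, "turn": 0}
    - {"grip": -1, "tx": -0.0225, "ty": -0.0565, "tz": 0, "turn": 0}

```text
time_s: 52.95
eef_pos: [0.5369, -0.1751, 0.1271]
tcp_rot: [-0.036, 0.999, 0.0, -0.0]
force: [-2.4, 0.3, 5.4]
opening: 0.0189
```

servo_tool:
  motion:
    - {"grip": 0, "tx": 0, "ty": 0, "tz": 0, "turn": 0}
    - {"grip": 0, "tx": 0, "ty": 0, "tz": 0, "turn": 0}
    - {"grip": 0, "tx": 0, "ty": 0, "tz": 0, "turn": 0}
    - {"grip": 0, "tx": 0, "ty": 0, "tz": 0, "turn": 0}
    - {"grip": 0, "tx": 0, "ty": 0, "tz": -0.03, "turn": 0}
    - {"grip": 0, "tx": 0, "ty": 0, "tz": -0.08, "turn": 0}
    - {"grip": 0, "tx": 0, "ty": 0, "tz": -0.125, "turn": 0}
    - {"grip": 0, "tx": 0, "ty": 0, "tz": -0.125, "turn": 0}

```text
time_s: 53.95
eef_pos: [0.539, -0.1755, 0.2554]
tcp_rot: [-0.035, 0.999, -0.001, 0.004]
force: [0.2, 0.5, -1.3]
opening: 0.0425
```

```bash
cat > damp.py <<'E'
from h import *
for i in range(3): snapshot('top')
go(.55,-.13,.25,1.64)
def fit(s,z,tag):
    h=cv2.cvtColor(s['img'],cv2.COLOR_BGR2HSV);m=((h[...,0]<6)|(h[...,0]>174))&(h[...,1]>170)&(h[...,2]>90)
    w=np.zeros(m.shape,np.uint8);u=w2px(s,[.55,-.13,.11]);cv2.circle(w,tuple(int(i) for i in u),110 if tag=='w' else 45,1,-1)
    n,l,st,c=cv2.connectedComponentsWithStats((m&(w>0)).astype(np.uint8))
    for i in range(1,n):
        if st[i,4]<8: continue
        ys,xs=np.where(l==i);P=np.array([px2w(s,a,b,z)[:2] for a,b in zip(xs,ys)]);c=P.mean(0);d=np.linalg.svd(P-c,full_matrices=False)[2][0]
        if d[0]>0:d=-d
        print(tag,st[i,4],'c',c.round(4),'len',np.ptp((P-c)@d).round(3),'theta %.1f deg'%np.degrees((np.arctan2(d[1],d[0])-.0716-np.pi)%6.2832))
fit(shot('wrist'),.11,'w');fit(shot('top'),.11,'t');fit(shot('side'),.11,'s')
E
python3 damp.py
```

```text
t=54.10 tcp [ 0.5363 -0.1743  0.2507] yawY 1.642 q7 2.08 F [-0.5  0.  -0.8] op 0.0428
  tx,ty,tz [-0.0168  0.0432  0.0008] turn 0.002
w 518 c [ 0.5698 -0.1402] len 0.065 theta 46.3 deg
s 68 c [ 0.5788 -0.1301] len 0.039 theta 51.9 deg
```

servo_tool:
  motion:
    - {"grip": 0, "tx": 0, "ty": -0.03, "tz": -0.03, "turn": 0}
    - {"grip": 0, "tx": 0, "ty": -0.06, "tz": -0.06, "turn": 0}
    - {"grip": 0, "tx": 0, "ty": -0.1, "tz": -0.08, "turn": 0}
    - {"grip": 0, "tx": 0.02, "ty": -0.13, "tz": -0.08, "turn": 0}
    - {"grip": 0, "tx": 0.03, "ty": -0.15, "tz": -0.08, "turn": 0}
    - {"grip": 0, "tx": 0.03, "ty": -0.15, "tz": -0.08, "turn": 0}
    - {"grip": 0, "tx": 0.03, "ty": -0.15, "tz": -0.08, "turn": 0}
    - {"grip": 0, "tx": 0.03, "ty": -0.15, "tz": -0.08, "turn": 0}

```text
time_s: 55.25
eef_pos: [0.5186, -0.3249, 0.3313]
tcp_rot: [-0.037, 0.999, 0.0, -0.0]
force: [0.1, 1.6, 0.9]
opening: 0.0426
```

```bash
python3 damp.py; python3 - <<'E'
from h import *
t=shot('top')
for n,z in (('pyro_grip',.17),('lid_knob',.17),('glaze_jar',.085)):
    for r in regions_of(t,n)[:2]: print(n,round(r['conf'],2),r['box'],px2w(t,r['box'][0],r['box'][1],z).round(3))
E
```

```text
t=55.40 tcp [ 0.5182 -0.3256  0.3316] yawY 1.643 q7 2.34 F [ 0.9  0.2 -0.5] op 0.0430
  tx,ty,tz [-0.0459  0.1927  0.0817] turn 0.003
w 233 c [ 0.5755 -0.1322] len 0.042 theta 48.5 deg
t 110 c [ 0.566  -0.1416] len 0.061 theta 47.5 deg
s 68 c [ 0.5788 -0.1301] len 0.039 theta 51.9 deg
pyro_grip 0.53 [233.3, 180.3, 16.0, 17.8] [0.551 0.067 0.17 ]
lid_knob 0.76 [228.3, 188.0, 139.4, 118.0] [0.533 0.079 0.17 ]
lid_knob 0.28 [231.7, 181.7, 9.7, 16.2] [0.548 0.071 0.17 ]
```

```bash
sed 's/^fit(shot.*//;s/^for i.*//;s/^go.*//' damp.py > d2.py; cat >> d2.py <<'E'
for n,f in (('top','top0'),('side','side0')):
    s=shot(n);s['img']=cv2.imread(f'pics/{f}.png');fit(s,.11,n[0])
s=dict(np.load('w14.npz'));s['img']=cv2.imread('pics/w14.png');fit(s,.11,'w')
E
python3 d2.py
```

```text
t 97 c [ 0.5532 -0.1121] len 0.055 theta 1.8 deg
t 9 c [ 0.5414 -0.1635] len 0.021 theta 47.3 deg
s 124 c [ 0.5541 -0.1124] len 0.06 theta 2.5 deg
s 9 c [ 0.542  -0.1728] len 0.02 theta 45.1 deg
w 618 c [ 0.5557 -0.1125] len 0.056 theta 2.4 deg
w 76 c [ 0.543  -0.1641] len 0.023 theta 45.1 deg
```

```bash
python3 -c "
from h import *
print(hand_in())"
```

```text
the job is handed in; nothing more can be done
None
```

I carried out every step and handed the job in at about 55 s of the 210 s allowed; the interface gives no verdict.

- **Tiles:** only four were on the board: blue, green, red and white, no ochre. All four stood upright and clear of each other in the last look before the lid closed.
- **Lid:** it is swung home against its stop. I felt about 34 N of resistance with under 2 mm of movement. On the way the knob slipped about 15 mm in the jaws, so I let go and took a fresh grip to finish.
- **Pyrometer:** the stem went into the hole on the first try, where a dark spot showed in the window, so no sliding search was needed. It met about 17 N at the height expected for the shoulder on the brick. After I let go it still stood upright and seated in the picture.
- **Damper:** the wrist and top cameras put the lever at 46–48.5 degrees, and they read the red mark as 45–47 degrees. The side camera gave 51.9 degrees, but from a shortened view of the lever, so I set that reading aside.
- **Bystanders:** I never went near the prop or the glaze jar, but I did not measure them again at the end; the last jar detection found nothing.

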